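Hang washed stirring paddles on the drying rail and slide them home

TASK

Slide the carriage of the drying rail to its loading station (the end of the rail without the drip tray) until it clicks in. There hang every washed paddle from the draining mat by its eye on the carriage's leaning pegs, one paddle to a peg, hanging freely; then slide the loaded carriage to the drying station over the drip tray until it clicks in. Do not push away or tip over the glass flask, the tin or the spice jar standing near.

Things in the scene. Friction and masses are not known exactly. Their poses are not given: they have to be found in the camera images.
- drying_rail: Fixed aluminium rail, 250 mm long, 56 deep, 20 high. Origin: on the desk, middle of its front edge; x to its back (away from the robot; it is turned up to 0.6 rad), y along the rail to the left (to the heating mantle), z up. A grey drip tray (80 x 210, 12 mm high) is fixed in front of its left (+y) end, the drying station; the right end, without tray, is the loading station.
- carriage (a joint): Carriage position in m, growing to +y of drying_rail: 0 = loading station, 0.080 = drying station, stops at -0.006 and 0.086. A sprung ball clicks in at each station and holds it within about 3 mm; sliding takes about 1 N, up to 6 N through a click. It bears a white cross bar (210 mm along the rail, 12 thick, 40 high, its middle 195 mm above the desk) with four pegs in front.
- carriage_grip (a point): Point on the axis of the carriage's grip post, an upright black round post of 16 mm diameter on the middle of the cross bar; its top is 277 mm above the desk, this point 12 mm below the top. Axes as drying_rail. Pinch it from above, or push it, to slide the carriage.
- peg0_root (a point): Root of the leftmost (+y) peg, on the front face of the cross bar, 195 mm above the desk; axes as drying_rail. Peg: round steel bar, 9 mm diameter, 57 mm long, rounded end, leaning 35 degrees from vertical to the front (-x). Pegs stand 58 mm apart. A well hung paddle has slid down to the root: its eye centre is within 12 mm of here, handle hanging down.
- peg0_tip (a point): Tip of the leftmost (+y) peg: 33 mm in front of and 47 mm above its root. Axes as drying_rail.
- peg1_root (a point): Root of the second from left peg, on the front face of the cross bar, 195 mm above the desk; axes as drying_rail. Peg: round steel bar, 9 mm diameter, 57 mm long, rounded end, leaning 35 degrees from vertical to the front (-x). Pegs stand 58 mm apart. A well hung paddle has slid down to the root: its eye centre is within 12 mm of here, handle hanging down.
- peg1_tip (a point): Tip of the second from left peg: 33 mm in front of and 47 mm above its root. Axes as drying_rail.
- peg2_root (a point): Root of the second from right peg, on the front face of the cross bar, 195 mm above the desk; axes as drying_rail. Peg: round steel bar, 9 mm diameter, 57 mm long, rounded end, leaning 35 degrees from vertical to the front (-x). Pegs stand 58 mm apart. A well hung paddle has slid down to the root: its eye centre is within 12 mm of here, handle hanging down.
- peg2_tip (a point): Tip of the second from right peg: 33 mm in front of and 47 mm above its root. Axes as drying_rail.
- peg3_root (a point): Root of the rightmost (-y) peg, on the front face of the cross bar, 195 mm above the desk; axes as drying_rail. Peg: round steel bar, 9 mm diameter, 57 mm long, rounded end, leaning 35 degrees from vertical to the front (-x). Pegs stand 58 mm apart. A well hung paddle has slid down to the root: its eye centre is within 12 mm of here, handle hanging down.
- peg3_tip (a point): Tip of the rightmost (-y) peg: 33 mm in front of and 47 mm above its root. Axes as drying_rail.
- paddle_0: Loose white plastic stirring paddle, 153 mm long, 40 to 85 g, lying flat on the draining mat; may be absent. Origin: middle of the handle, underside; x along the handle to the eye (at the start away from the robot within 0.3 rad), z normal to the flat. Handle 14 wide, 10 thick, x -36 to +44 mm. Ring eye: centre x +62, outside 42, hole 28 diameter, 8 thick. Blade 34 wide, 6 thick, x -70 to -30.
- paddle_0_eye (a point): Centre of the hole in the eye of paddle_0, 5 mm above the underside; axes as the paddle.
- paddle_1: Loose white plastic stirring paddle, 153 mm long, 40 to 85 g, lying flat on the draining mat; may be absent. Origin: middle of the handle, underside; x along the handle to the eye (at the start away from the robot within 0.3 rad), z normal to the flat. Handle 14 wide, 10 thick, x -36 to +44 mm. Ring eye: centre x +62, outside 42, hole 28 diameter, 8 thick. Blade 34 wide, 6 thick, x -70 to -30.
- paddle_1_eye (a point): Centre of the hole in the eye of paddle_1, 5 mm above the underside; axes as the paddle.
- paddle_2: Loose white plastic stirring paddle, 153 mm long, 40 to 85 g, lying flat on the draining mat; may be absent. Origin: middle of the handle, underside; x along the handle to the eye (at the start away from the robot within 0.3 rad), z normal to the flat. Handle 14 wide, 10 thick, x -36 to +44 mm. Ring eye: centre x +62, outside 42, hole 28 diameter, 8 thick. Blade 34 wide, 6 thick, x -70 to -30.
- paddle_2_eye (a point): Centre of the hole in the eye of paddle_2, 5 mm above the underside; axes as the paddle.
- paddle_3: Loose white plastic stirring paddle, 153 mm long, 40 to 85 g, lying flat on the draining mat; may be absent. Origin: middle of the handle, underside; x along the handle to the eye (at the start away from the robot within 0.3 rad), z normal to the flat. Handle 14 wide, 10 thick, x -36 to +44 mm. Ring eye: centre x +62, outside 42, hole 28 diameter, 8 thick. Blade 34 wide, 6 thick, x -70 to -30.
- paddle_3_eye (a point): Centre of the hole in the eye of paddle_3, 5 mm above the underside; axes as the paddle.
- draining_mat: Fixed, stiff grey draining mat, 250 (x) x 288 (y) mm, lying on top of the heating mantle; its floor is 4 mm thick with a lip all round, 4 mm wide, that stands 3 mm above the floor. Origin: middle of its underside, 128 mm above the desk; turned up to 0.18 rad. A retort stand with glassware, 0.47 m tall, stands close behind its right-hand end.
- flat_flask: Clear glass flask with a narrow neck, 73 mm diameter, 121 mm tall, behind the rail, standing; origin at the centre of its base. Bystander.
- solvent_tin: Flat tin with an orange label and a white screw cap, 53 x 82 mm, 124 mm tall, right of the rail, standing; origin at the centre of its base. Bystander.
- spice_jar: Glass spice jar, 44 mm diameter, 105 mm tall, standing; origin at the centre of its base. Bystander.

How it is judged:
On the way, in this order (a step that is already met when the one before it is completed fails the run):
1. the carriage stands clicked in at the loading station (value of joint carriage between -0.005 and 0.005 m), for 0.3 s.
2. all paddles hang on pegs, one to a peg, let go, with the carriage still at the loading station (all of step 1 and ((distance between paddle_0_eye and peg0_root below 0.02 m and y of paddle_0_eye in the frame of peg0_root between -0.012 and 0.012 m) or (distance between paddle_0_eye and peg1_root below 0.02 m and y of paddle_0_eye in the frame of peg1_root between -0.012 and 0.012 m) or (distance between paddle_0_eye and peg2_root below 0.02 m and y of paddle_0_eye in the frame of peg2_root between -0.012 and 0.012 m) or (distance between paddle_0_eye and peg3_root below 0.02 m and y of paddle_0_eye in the frame of peg3_root between -0.012 and 0.012 m)) and angle between each of paddle_0, paddle_1, paddle_2, paddle_3's own x axis and vertical below 0.35 rad and contact force between the fingers and paddle_0 below 0.3 N and ((distance between paddle_1_eye and peg0_root below 0.02 m and y of paddle_1_eye in the frame of peg0_root between -0.012 and 0.012 m) or (distance between paddle_1_eye and peg1_root below 0.02 m and y of paddle_1_eye in the frame of peg1_root between -0.012 and 0.012 m) or (distance between paddle_1_eye and peg2_root below 0.02 m and y of paddle_1_eye in the frame of peg2_root between -0.012 and 0.012 m) or (distance between paddle_1_eye and peg3_root below 0.02 m and y of paddle_1_eye in the frame of peg3_root between -0.012 and 0.012 m)) and contact force between the fingers and paddle_1 below 0.3 N and ((distance between paddle_2_eye and peg0_root below 0.02 m and y of paddle_2_eye in the frame of peg0_root between -0.012 and 0.012 m) or (distance between paddle_2_eye and peg1_root below 0.02 m and y of paddle_2_eye in the frame of peg1_root between -0.012 and 0.012 m) or (distance between paddle_2_eye and peg2_root below 0.02 m and y of paddle_2_eye in the frame of peg2_root between -0.012 and 0.012 m) or (distance between paddle_2_eye and peg3_root below 0.02 m and y of paddle_2_eye in the frame of peg3_root between -0.012 and 0.012 m)) and contact force between the fingers and paddle_2 below 0.3 N and ((distance between paddle_3_eye and peg0_root below 0.02 m and y of paddle_3_eye in the frame of peg0_root between -0.012 and 0.012 m) or (distance between paddle_3_eye and peg1_root below 0.02 m and y of paddle_3_eye in the frame of peg1_root between -0.012 and 0.012 m) or (distance between paddle_3_eye and peg2_root below 0.02 m and y of paddle_3_eye in the frame of peg2_root between -0.012 and 0.012 m) or (distance between paddle_3_eye and peg3_root below 0.02 m and y of paddle_3_eye in the frame of peg3_root between -0.012 and 0.012 m)) and contact force between the fingers and paddle_3 below 0.3 N and distance between paddle_0_eye and paddle_1_eye above 0.035 m and distance between each of paddle_0_eye, paddle_1_eye and paddle_2_eye above 0.035 m and distance between each of paddle_0_eye, paddle_1_eye, paddle_2_eye and paddle_3_eye above 0.035 m), for 0.3 s.
At the end, for the whole second after the job is handed in: The carriage stands within 5 mm of the drying station, at rest; every paddle hangs by its eye on a peg of its own (eye centre within 20 mm of the peg's root and 12 mm to its side, handle within 0.35 rad of vertical), let go and at rest; flask, tin and spice jar stand upright (value of joint carriage between 0.075 and 0.085 m and velocity of joint carriage between -0.01 and 0.01 m/s and ((distance between paddle_0_eye and peg0_root below 0.02 m and y of paddle_0_eye in the frame of peg0_root between -0.012 and 0.012 m) or (distance between paddle_0_eye and peg1_root below 0.02 m and y of paddle_0_eye in the frame of peg1_root between -0.012 and 0.012 m) or (distance between paddle_0_eye and peg2_root below 0.02 m and y of paddle_0_eye in the frame of peg2_root between -0.012 and 0.012 m) or (distance between paddle_0_eye and peg3_root below 0.02 m and y of paddle_0_eye in the frame of peg3_root between -0.012 and 0.012 m)) and angle between each of paddle_0, paddle_1, paddle_2, paddle_3's own x axis and vertical below 0.35 rad and contact force between the fingers and paddle_0 below 0.3 N and ((distance between paddle_1_eye and peg0_root below 0.02 m and y of paddle_1_eye in the frame of peg0_root between -0.012 and 0.012 m) or (distance between paddle_1_eye and peg1_root below 0.02 m and y of paddle_1_eye in the frame of peg1_root between -0.012 and 0.012 m) or (distance between paddle_1_eye and peg2_root below 0.02 m and y of paddle_1_eye in the frame of peg2_root between -0.012 and 0.012 m) or (distance between paddle_1_eye and peg3_root below 0.02 m and y of paddle_1_eye in the frame of peg3_root between -0.012 and 0.012 m)) and contact force between the fingers and paddle_1 below 0.3 N and ((distance between paddle_2_eye and peg0_root below 0.02 m and y of paddle_2_eye in the frame of peg0_root between -0.012 and 0.012 m) or (distance between paddle_2_eye and peg1_root below 0.02 m and y of paddle_2_eye in the frame of peg1_root between -0.012 and 0.012 m) or (distance between paddle_2_eye and peg2_root below 0.02 m and y of paddle_2_eye in the frame of peg2_root between -0.012 and 0.012 m) or (distance between paddle_2_eye and peg3_root below 0.02 m and y of paddle_2_eye in the frame of peg3_root between -0.012 and 0.012 m)) and contact force between the fingers and paddle_2 below 0.3 N and ((distance between paddle_3_eye and peg0_root below 0.02 m and y of paddle_3_eye in the frame of peg0_root between -0.012 and 0.012 m) or (distance between paddle_3_eye and peg1_root below 0.02 m and y of paddle_3_eye in the frame of peg1_root between -0.012 and 0.012 m) or (distance between paddle_3_eye and peg2_root below 0.02 m and y of paddle_3_eye in the frame of peg2_root between -0.012 and 0.012 m) or (distance between paddle_3_eye and peg3_root below 0.02 m and y of paddle_3_eye in the frame of peg3_root between -0.012 and 0.012 m)) and contact force between the fingers and paddle_3 below 0.3 N and distance between paddle_0_eye and paddle_1_eye above 0.035 m and distance between each of paddle_0_eye, paddle_1_eye and paddle_2_eye above 0.035 m and distance between each of paddle_0_eye, paddle_1_eye, paddle_2_eye and paddle_3_eye above 0.035 m and linear speed of each of paddle_0, paddle_1, paddle_2, paddle_3 below 0.05 m/s and angle between each of flat_flask, solvent_tin, spice_jar's own z axis and vertical below 0.2 rad); the robot touches nothing.
It fails at once if the glass flask is pushed more than 4 cm away or tipped over (distance of flat_flask from where it was at the start of the episode above 0.04 m or angle between flat_flask's own z axis and vertical above 0.5 rad).
It fails at once if the solvent tin is pushed more than 4 cm away or tipped over (distance of solvent_tin from where it was at the start of the episode above 0.04 m or angle between solvent_tin's own z axis and vertical above 0.5 rad).
It fails at once if the spice jar is pushed more than 4 cm away or tipped over (distance of spice_jar from where it was at the start of the episode above 0.04 m or angle between spice_jar's own z axis and vertical above 0.5 rad).
Of paddle_0, paddle_1, paddle_2, paddle_3 only 3 to 4 are there at a start; the rules pass over those that are not, and their reading is None.
At some moment in a run one of paddle_0, paddle_1, paddle_2, paddle_3 may be knocked a few centimetres aside while the robot is not near it.
It also fails if it takes over 210 s, if anything falls off the work surface, if the arm or the gripper's body presses on something with over 40 N, if the wrist force passes 120 N, or if a joint passes its speed limit or range.

ROBOT

A 6-joint arm with a two-finger parallel gripper is mounted at the origin on a cart in front of the work surface, level with it; the furniture and walls round the work are solid. World frame = base frame: x ahead of the robot, y to its left, z up, the work surface at z = 0. Lengths are in m, angles in rad, forces in N, time in s.
With the tool pointing down it reaches from about 0.325 to 0.85 m from the base axis. Payload 15.5 kg.
Tool frame: the origin (TCP) lies on the centre line of the jaws, within the pads' length; the fingertips stand tips_ahead ahead of it and the grasp point (between the pads) lies 6 mm ahead of it (tips_ahead is the distance from the TCP to the fingertips, in m); z points along the fingers, y is the line along which they close (so a half turn about z gives the same grasp; the last joint's range is limited). The gripper opens to 91 mm and grips with 3 to 60 N. Pads are 32 mm wide; open, the fingers measure 118 mm over their backs; the gripper's body (76 mm by 178 mm) begins 60 mm behind the grasp point.
Start: joints at [1.149, 0.494, 1.345, -0, 1.302, -0.096], TCP at [0.2, 0.592, 0.239] pointing down, gripper open.
Joint ranges: [-2.91, 2.91], [-0.82, 2.16], [0.22, 2.67], [-1.22, 4.37], [0.12, 2.79], [-3.08, 3.08]. Speed limits (rad/s): [1.89, 1.89, 2.57, 3.01, 3.01, 3.01].

INTERFACE

Orientations are given as a unit quaternion [x, y, z, w].
In Python, from cell import sense, get_image, job_done, tips_ahead gives the robot as it stands. The module is installed in compiled form; this text tells all that it offers.
- The arm moves only by the shell command python3 -m inch 'ROWS' [OPENING]. ROWS is a JSON object of lists of equal length, an entry for each row: "slide": the shift along the tool's x, y, z as a fraction of full scale, a list of three; "twist": the turn, a rotation vector about the tool's x, y, z as a fraction of full scale, a list of three. A call has 1 to 20 rows; each row shifts and turns the commanded pose from where the row before left it, along the tool's axes as they then stand; what a row does not reach is not made up. Full scale, the value 1, is 0.05 m for a shift and 2 pi rad for a turn. A row lasts 1/8 s, in which the tool goes at most 62.5 mm and 10.7 degrees, less where a joint would pass 70% of its speed; a pose out of reach is approached as far as the arm can. A call with a number of a shift or a turn outside -1 to 1 is refused whole. A call with a gripper value outside its range is refused whole. OPENING is the opening, from 0 (shut) to 1 (fully open), set as the call begins (- or left out, the last holds). The fingers move at their own pace and stop on an object; the grip force is fixed at half the most. Time passes only in rows, so rows that do not move let the fingers close. It gives the time, the measured TCP pose, the force, the opening and the grip force at its end, in the units of the state.
- sense(): the state, without advancing time (a new reading comes with each control period).
- get_image(name): name is "scene" or "top" or "wrist"; returns a dict with "image" (384x512x3 uint8, blue, green, red), "z_map" (384x512 float32, m along the optical axis (not along the pixel's ray), 0 where there is no reading), "mtx" (3x3 intrinsics, pixels), "k1" (the pictures are not rectified: a ray, as slopes to the right and down, at radius r is drawn at 1 + k1 r^2 times it, then the intrinsics apply), "rvec" (rotation vector, rad) and "tvec" (3), from world to camera coordinates, as OpenCV has them; the wrist camera has in their place "hand_eye" (4x4, takes a point from camera to tool coordinates, whose origin is the TCP and whose axes are the flange's). Camera axes: x right, y down, z forward; pixel columns grow to the right and rows downward; lengths in m; the calibration is good to about 2 mm. A picture is of the moment at which its call begins: read the wrist's pose just before it.
- job_done(): hands the job in; it is judged then, once.
The state is a dict: "time": time; "joint_pos": joint angles; "joint_velocities": joint speeds; "tau": joint torques, N m; "tool_pos": TCP position; "orientation": TCP orientation; "ft_force": force on the tool from outside, world axes, zero at the start; "wrist_torque": the same for the moment, N m; "grip_width": finger opening in m; "grasp_force": force on a finger pad.
Only numpy, scipy, OpenCV 4.12 (cv2) and the standard library are available. Lean on these libraries where they do the work, as an engineer would, in place of code of your own. Each camera call takes 0.05 s, during which the arm holds its last target. There are 200 camera calls.

## Working session

There is one attempt and no reset: what is moved stays moved. The work goes in short steps, Python scripts to look and compute and a shell command to move; the robot and the scene stay as the last step left them, time stands still between calls to the robot, and variables do not carry over. Pictures are saved under pics/ and viewed, at most 14 in all, crops included, and the job is handed in when it is done.

```bash
ls; mkdir -p pics; cat > h.py <<'E'
import numpy as np, cv2
from scipy.spatial.transform import Rotation as R
from cell import sense, get_image, tips_ahead
E
python3 - <<'E'
from h import *
s=sense();print(s['time'],s['tool_pos'],s['orientation'],s['grip_width'],tips_ahead)
for n in('scene','top'):
    d=get_image(n);cv2.imwrite(f'pics/{n}0.png',d['image']);np.savez(f'{n}0.npz',**d)
    Rm=cv2.Rodrigues(np.array(d['rvec']))[0];print(n,d['mtx'],d['k1'],-Rm.T@np.array(d['tvec']).ravel(),Rm)
print(R.from_quat(s['orientation']).as_matrix())
d=get_image('wrist');print(d['hand_eye'])
E
```

```text
pics
0.0 [0.19988772 0.59180816 0.23835052] [ 1.62185704e-01  9.86760067e-01 -5.85065499e-04 -1.59990022e-04] 0.09116948395133936 0.025
scene [[421.5325266    0.         252.80921426]
 [  0.         421.5325266  182.79717899]
 [  0.           0.           1.        ]] -0.06055221334324733 [-0.04997892 -1.22234721  0.75175396] [[ 0.88778382 -0.46025347  0.00257445]
 [-0.19612243 -0.38334935 -0.90254045]
 [ 0.41638429  0.8007559  -0.43059738]]
top [[349.78642683   0.         252.06980177]
 [  0.         349.78642683 194.96067797]
 [  0.           0.           1.        ]] -0.07729578488660722 [ 0.37752263 -0.16814341  1.26545136] [[-0.0048752  -0.99990724 -0.01271776]
 [-0.9943501   0.00619592 -0.10596926]
 [ 0.10603823  0.01212929 -0.99428807]]
[[-9.47391544e-01  3.20076565e-01 -5.05522049e-04]
 [ 3.20076940e-01  9.47390910e-01 -1.10274235e-03]
 [ 1.25965010e-04 -1.20653473e-03 -9.99999264e-01]]
[[-1.27671716e-04 -9.63334377e-01 -2.68303675e-01  7.62040924e-02]
 [ 9.99999926e-01 -2.20463929e-04  3.15719773e-04 -3.89287480e-04]
 [-3.63294993e-04 -2.68303615e-01  9.63334334e-01 -1.45765106e-01]
 [ 0.00000000e+00  0.00000000e+00  0.00000000e+00  1.00000000e+00]]
```

View pics/scene0.png

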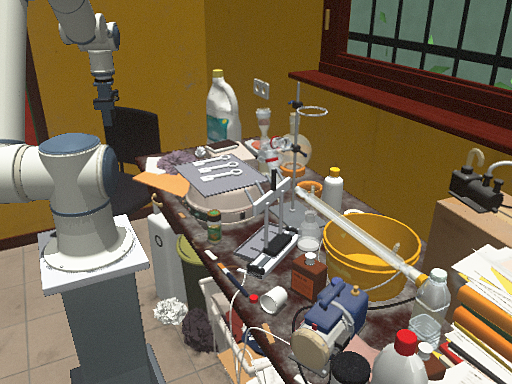

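View pics/top0.png

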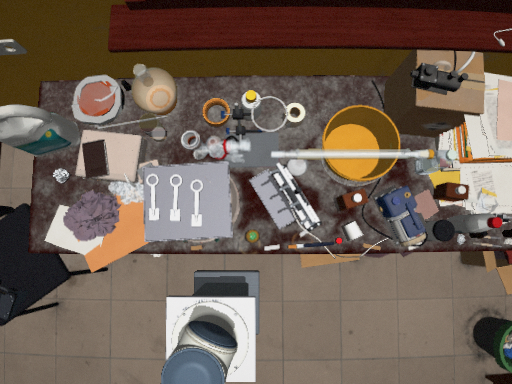

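The scene view shows the rail mid-desk around (270,240). The top view shows three paddles on the mat, with eyes near (152,180), (176,180) and (196,185), and the rail with its carriage at (285,197).

```bash
cat >> h.py <<'E'
def ray(d,uv):
    uv=np.asarray(uv,float).reshape(-1,2);K=d['mtx'];k=float(d['k1'])
    p=cv2.undistortPoints(uv.reshape(-1,1,2),K,np.array([k,0,0,0.])).reshape(-1,2)
    return np.c_[p,np.ones(len(p))]
def pose(d,s=None):  # camera->world R,t
    if s is None:
        Rm=cv2.Rodrigues(np.array(d['rvec']))[0];return Rm.T,-Rm.T@np.array(d['tvec']).ravel()
    H=np.array(d['hand_eye']);T=np.eye(4);T[:3,:3]=R.from_quat(s['orientation']).as_matrix();T[:3,3]=s['tool_pos'];W=T@H
    return W[:3,:3],W[:3,3]
def onplane(d,uv,z,s=None):
    Rw,t=pose(d,s);r=ray(d,uv)@Rw.T
    return t+r*((z-t[2])/r[:,2])[:,None]
def cloud(d,s=None):
    Rw,t=pose(d,s);h,w=d['z_map'].shape;v,u=np.mgrid[:h,:w]
    P=(ray(d,np.c_[u.ravel(),v.ravel()])*d['z_map'].reshape(-1,1))@Rw.T+t
    P[d['z_map'].ravel()==0]=np.nan
    return P.reshape(h,w,3)
E
python3 - <<'E'
from h import *
d=dict(np.load('top0.npz'));im=d['image'];P=cloud(d)
a=cv2.resize(im[150:250,135:245],None,fx=3.6,fy=3.6,interpolation=cv2.INTER_CUBIC)
b=cv2.resize(im[150:250,235:345],None,fx=3.6,fy=3.6,interpolation=cv2.INTER_CUBIC)
cv2.imwrite('pics/c1.png',np.hstack([a,b]))
m=((im.min(2)>190)).astype(np.uint8);m[:, :140]=0;m[:,235:]=0;m[:160]=0;m[240:]=0
n,l,st,c=cv2.connectedComponentsWithStats(m)
for i in range(1,n):
    if st[i,4]>60:
        v,u=np.where(l==i);X=onplane(d,np.c_[u,v],.140);mu=X.mean(0);w,V=np.linalg.eigh(np.cov(X[:,:2].T));ax=V[:,1]*np.sign(V[0,1])
        q=(X[:,:2]-mu[:2])@ax;print(st[i],mu,ax,q.min(),q.max())
for uv in [(274,200),(300,170),(315,215),(290,195),(305,205),(253,237)]:print(uv,P[uv[1],uv[0]])
# white/high points in rail region
sub=P[160:240,245:330].reshape(-1,3)
for lo,hi in((.255,.30),(.225,.25),(.205,.225),(.15,.2)):
    k=(sub[:,2]>lo)&(sub[:,2]<hi)&(sub[:,0]<.7);print(lo,k.sum(),sub[k].mean(0) if k.any() else '',sub[k].min(0) if k.any() else '',sub[k].max(0) if k.any() else '')
E
```

```text
[146 174  13  46 265] [0.48415383 0.17015305 0.14      ] [0.99709964 0.07610722] -0.06411523664641477 0.08548944967334755
[170 174  12  47 276] [0.48189377 0.09662493 0.14      ] [ 0.99989756 -0.01431349] -0.06438854517660542 0.08636608369659364
[190 179  13  48 308] [0.46375569 0.02672707 0.14      ] [0.99998722 0.00505535] -0.06571397679011033 0.08740123127675799
(274, 200) [ 0.49319612 -0.23204263  0.00419733]
(300, 170) [ 0.58989709 -0.31928743  0.07579603]
(315, 215) [ 0.43715219 -0.3765856   0.02073124]
(290, 195) [ 0.50674998 -0.28633554  0.04464926]
(305, 205) [ 0.45773003 -0.3137774   0.22059375]
(253, 237) [ 0.36191734 -0.15643805  0.11119125]
0.255 24 [ 0.50035371 -0.28748832  0.27523892] [ 0.49372981 -0.29273889  0.26525828] [ 0.50798579 -0.28197173  0.28041698]
0.225 75 [ 0.4844073  -0.26273052  0.23715222] [ 0.40339444 -0.3121721   0.22511526] [ 0.56261311 -0.209088    0.24847265]
0.205 314 [ 0.4973678  -0.28497766  0.21421374] [ 0.40987736 -0.34125436  0.20501794] [ 0.59096224 -0.22498644  0.22432052]
0.15 56 [ 0.4963626  -0.28279292  0.19079408] [ 0.41066029 -0.33207454  0.17973117] [ 0.58637764 -0.23034801  0.19989883]
```

View pics/c1.png

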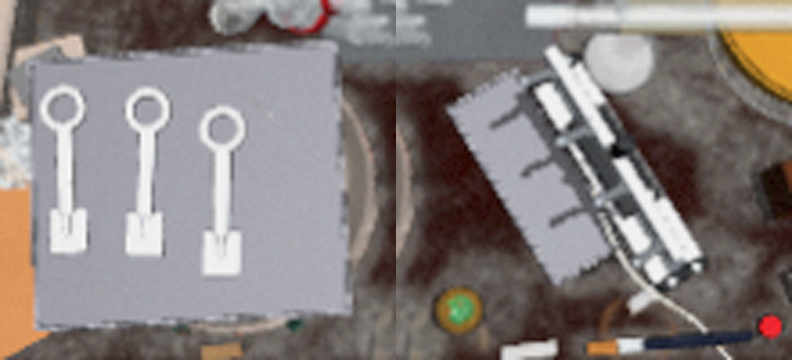

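The crop shows three paddles (eyes up-image). The rail is turned about 57°, with its pegs pointing to the lower left. The grip post is at about (620,150) and the tray is on the left.

```bash
cat >> h.py <<'E'
def plan(p,Rt=None):
    s=sense();Rc=R.from_quat(s['orientation']);dv=np.array(p)-s['tool_pos']
    print('tcp',np.round(s['tool_pos'],4),'slide(tool units)',np.round(Rc.inv().apply(dv)/.05,3))
    if Rt is not None:
        rel=(Rc.inv()*Rt).as_rotvec();print('twist units',np.round(rel/2/np.pi,4),'deg',np.degrees(np.linalg.norm(rel)),'slide after twist',np.round(Rt.inv().apply(dv)/.05,3))
def tilt(a,b):  # tool x heading a(deg), then lean: rotate about tool y by b deg
    xa=np.radians(a);x=np.array([np.cos(xa),np.sin(xa),0]);z=np.array([0,0,-1.]);y=np.cross(z,x)
    return R.from_matrix(np.c_[x,y,z])*R.from_euler('y',b,degrees=True)
E
python3 - <<'E'
from h import *
d=dict(np.load('top0.npz'));im=d['image'];P=cloud(d).reshape(-1,3);I=im.reshape(-1,3)
w=(P[:,2]>.208)&(P[:,2]<.222)&(I.min(1)>170)&(P[:,1]<-.2)&(P[:,1]>-.36)&(P[:,0]>.39)&(P[:,0]<.62)
Q=P[w];mu=Q[:,:2].mean(0);ww,V=np.linalg.eigh(np.cov(Q[:,:2].T));y=V[:,1]*np.sign(V[0,1]);x=np.array([y[1],-y[0]])
q=(Q[:,:2]-mu)@np.c_[x,y];print('bar',w.sum(),mu,y,np.degrees(np.arctan2(y[1],y[0])),q.min(0),q.max(0))
post=(P[:,2]>.27)&(P[:,2]<.285)&(P[:,1]<-.27)&(P[:,1]>-.31)&(abs(P[:,0]-.5)<.02);o=P[post].mean(0);print('post',o,post.sum())
A=(P[:,:2]-o[:2])@np.c_[x,y]
for lo,hi in((.006,.015),(.0165,.024),(.024,.06)):
    k=(P[:,2]>lo)&(P[:,2]<hi)&(abs(A[:,1])<.25)&(A[:,0]>-.16)&(A[:,0]<.08)
    print(lo,k.sum());h=np.histogram2d(A[k,0],A[k,1],bins=[np.arange(-.16,.09,.02),np.arange(-.25,.26,.02)])[0].astype(int);print(h)
E
```

```text
bar 231 [ 0.49989154 -0.28585301] [0.8629977  0.50520784] 30.345150436178717 [-0.01943442 -0.10383505] [0.00727549 0.10307223]
post [ 0.50074651 -0.28808574  0.27647449] 21
0.006 1148
[[ 0  0  0  0  0  0  5  3  0  0  0  0  0  1  0  2  0  1  0  1  0  0  0  0
   0]
 [ 0  0  0  0  0  0  3  0  0  0  0  2  0  0  0  0  1  0  0  1  0  0  5  7
   2]
 [ 0  0  0  0  0  0  1  0  0  1  1  0  0  0  1  0  0  0  1  0  0  0 11  6
   0]
 [ 0  0  0  0  8 11  1  1  5  9  4  6  5  6  7 12  7  6  6  3  0  5 11  0
   0]
 [ 0  0  0  0 23  2  0  0  5  4  2  1  7  6  2  5  4  4  5  6  0 15 10  6
   8]
 [ 0  0  0  9 15  0  1  0  3  4  4  5  4  2  5  7  6  2  3  5  9 11 16 13
   0]
 [ 0  0  1 20  3  2  4  0  6  4  2  2  2  6  5  2  6  1  3  6  8 15 15 14
   4]
 [ 0  0  6 11  2  3  3  2  5  7  8  8  6  8  3  8  7 10  4 10 16 15 16 20
  19]
 [ 0  5 14  7  6  0  1  0  0  0  0  0  0  0  0  1  0  0  2 17 19 18 22 19
  17]
 [ 2  6 12  0  0  1  0  0  0  0  0  0  0  0  0  0  0  0  0 14  3 13 16 19
  13]
 [ 0  7  1  0  1  2  0  1  1  0  0  0  0  0  0  3  1  2  1  1  1 14 21 20
  13]
 [ 0 20  4  0  0  0  1  1  0  0  0  
[... 1287 characters left out ...]
 0  0  0  0  0  0  0  0  0  0  0  0  0  0  0  0  0  0
   0]
 [ 0  0  0  0  0  0  0  0  0  0  0  0  0  0  0  0  0  0  0  0  0  0  0  0
   0]
 [ 0  0  0  0  0  0  0  0  0  0  0  0  0  0  0  0  0  0  0  0  0  0  0  0
   0]
 [ 0  0  0  0  0  0  0  0  0  0  0  0  0  0  0  0  0  0  0  0  0  0  0  0
   0]
 [ 0  0  0  0  0  3  5  0  1  1  1  2  5  5  1  0  0  4  0  0  0  0  0  0
   0]
 [ 0  0  0  0  0  8 20  3  2  8 12 12 21 22  5  6  5  5  0  0  0  0  0  0
   0]
 [ 0  0  0  0  0  6 16  0  0  2 13 15  6  7 12  3  1  4  2  0  0  0  0  0
   0]
 [ 0  0  0  0  0  4  5  3  1  2  2  2  0  2  4  9 18 17  3  0  0  0  0  0
   0]
 [ 0  0  0  0  0  0  0  0  0  0  0  0  0  0  0 15  0  1  2  0  0  0  0  0
   0]]
```

```bash
python3 - <<'E'
from h import *
d=dict(np.load('top0.npz'));P=cloud(d)
for uv in [(275,154),(285,154),(300,154),(330,154),(268,97),(240,130),(230,150),(250,150),(220,145),(205,150)]:print(uv,np.round(np.nanmedian(P[uv[1]-1:uv[1]+2,uv[0]-1:uv[0]+2].reshape(-1,3),0),3))
plan([.5,-.288,.4],tilt(120.3,0))
plan([.5,-.288,.4],tilt(180,0))
E
```

```text
(275, 154) [ 0.626 -0.229  0.165]
(285, 154) [ 0.625 -0.26   0.167]
(300, 154) [ 0.625 -0.308  0.17 ]
(330, 154) [ 0.625 -0.404  0.171]
(268, 97) [ 0.722 -0.2    0.402]
(240, 130) [ 0.675 -0.122  0.273]
(230, 150) [ 0.612 -0.094  0.284]
(250, 150) [ 0.617 -0.15   0.274]
(220, 145) [ 0.629 -0.064  0.278]
(205, 150) [ 0.619 -0.018  0.259]
tcp [0.2    0.5919 0.2385] slide(tool units) [-11.317 -14.754  -3.218]
twist units [-1.00e-04  0.00e+00  1.14e-01] deg 41.03236306276929 slide after twist [-18.221  -3.697  -3.23 ]
tcp [0.2    0.5919 0.2385] slide(tool units) [-11.317 -14.754  -3.218]
twist units [-0.0001 -0.     -0.0519] deg 18.667744688394723 slide after twist [ -6.001 -17.598  -3.23 ]
```

```bash
python3 -m inch '{"slide":[[0,0,-0.8],[0,0,-0.8],[0,0,-0.8],[0,0,-0.8],[0,0,0]],"twist":[[0,0,0.0285],[0,0,0.0285],[0,0,0.0285],[0,0,0.0285],[0,0,0]]}' 0.5
python3 -m inch '{"slide":[[-0.96,-0.195,0],[-0.96,-0.195,0],[-0.96,-0.195,0],[-0.96,-0.195,0],[-0.96,-0.195,0],[-0.96,-0.195,0],[-0.96,-0.195,0],[-0.96,-0.195,0],[-0.96,-0.195,0],[-0.96,-0.195,0],[-0.96,-0.195,0],[-0.96,-0.195,0],[-0.96,-0.195,0],[-0.96,-0.195,0],[-0.96,-0.195,0],[-0.96,-0.195,0],[-0.96,-0.195,0],[-0.96,-0.195,0],[-0.96,-0.195,0],[0,0,0]],"twist":[[0,0,0],[0,0,0],[0,0,0],[0,0,0],[0,0,0],[0,0,0],[0,0,0],[0,0,0],[0,0,0],[0,0,0],[0,0,0],[0,0,0],[0,0,0],[0,0,0],[0,0,0],[0,0,0],[0,0,0],[0,0,0],[0,0,0],[0,0,0]]}'
python3 - <<'E'
from h import *
s=sense();d=get_image('wrist');cv2.imwrite('pics/w1.png',d['image']);np.savez('w1.npz',pos=s['tool_pos'],ori=s['orientation'],**d)
plan([.5,-.288,.271],tilt(120.3,0));print(s['joint_pos'])
E
```

```text
time: 0.78
tool_pos: [0.2004, 0.593, 0.402]
orientation: [0.499, 0.867, 0.003, -0.0]
ft_force: [-0.3, -0.2, -0.3]
grip_width: 0.0463
grasp_force: 0.0
time: 3.28
tool_pos: [0.5003, -0.2913, 0.3969]
orientation: [0.498, 0.867, -0.0, -0.001]
ft_force: [-0.4, 1.3, -0.5]
grip_width: 0.0455
grasp_force: 0.0
tcp [ 0.4999 -0.2897  0.3973] slide(tool units) [0.022 0.021 2.526]
twist units [-0.0001 -0.0004 -0.0001] deg 0.1411892304937576 slide after twist [0.028 0.018 2.526]
[-6.30276298e-01  3.18506389e-01  1.20309308e+00 -3.45993408e-04
  1.62231124e+00 -1.15790504e+00]
```

View pics/w1.png

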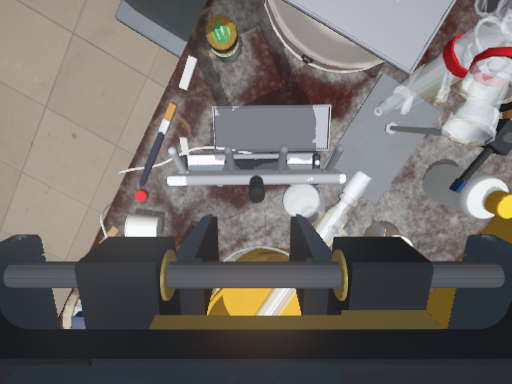

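The wrist view shows the bar as nearly horizontal from (168,182) to (345,180). The post is at (257,188), the peg tips are near y=152, the tray is above and the flask is at (300,200).

```bash
cat >> h.py <<'E'
def look(name):
    s=sense();d=get_image('wrist');np.savez(name,pos=s['tool_pos'],ori=s['orientation'],**d);return d,s
def load(name):
    d=dict(np.load(name));return d,dict(tool_pos=d['pos'],orientation=d['ori'])
def rail(d,s):
    P=cloud(d,s);I=d['image'];ok=np.zeros(I.shape[:2],bool);ok[120:215,120:420]=1
    z=P[...,2];w=ok&(z>.209)&(z<.221)&(np.linalg.norm(P[...,:2]-[.5,-.3],axis=2)<.2)
    Q=P[w][:,:2].astype(np.float32)
    vx,vy,x0,y0=cv2.fitLine(Q,cv2.DIST_HUBER,0,.005,.005).ravel();y=np.array([vx,vy])*np.sign(vx);x=np.array([y[1],-y[0]])
    q=(Q-[x0,y0])@np.c_[x,y];kk=abs(q[:,0])<.009
    c=np.array([x0,y0])+y*(q[kk,1].min()+q[kk,1].max())/2
    pt=P[ok&(z>.271)&(z<.283)&(np.linalg.norm(P[...,:2]-c,axis=2)<.03)]
    print('bar',np.degrees(np.arctan2(y[1],y[0])),'c',c,'len',np.ptp(q[kk,1]),'thick',np.percentile(q[:,0],[3,97]),'post',pt.mean(0),len(pt))
    return c,x,y
E
python3 - <<'E'
from h import *
d,s=load('w1.npz');c,x,y=rail(d,s)
for uv in [(173,153),(228,152),(283,153),(340,150)]:
    p=onplane(d,uv,.243,s)[0];print(uv,((p[:2]-c)@x,(p[:2]-c)@y))
for uv in [(214,106),(330,104),(213,148),(328,147)]:
    p=onplane(d,uv,.012,s)[0];print(uv,((p[:2]-c)@x,(p[:2]-c)@y))
E
```

```text
bar 31.004898 c [ 0.4976061  -0.28327578] len 0.20809096 thick [-0.01471595  0.00725783] post [ 0.49931083 -0.28635395  0.27645488] 213
(173, 153) (np.float64(-0.03276159947659176), np.float64(-0.08531831960940935))
(228, 152) (np.float64(-0.03299894502584351), np.float64(-0.028434122479826428))
(283, 153) (np.float64(-0.03120390885910619), np.float64(0.028317297817355026))
(340, 150) (np.float64(-0.03351036970017909), np.float64(0.08699254136695891))
(214, 106) (np.float64(-0.08719140329244962), np.float64(-0.0709732152787788))
(330, 104) (np.float64(-0.08780589796827089), np.float64(0.13226850689155828))
(213, 148) (np.float64(-0.014215585487696709), np.float64(-0.07642431532755238))
(328, 147) (np.float64(-0.01320981918099574), np.float64(0.13279531223210553))
```

```bash
python3 -m inch '{"slide":[[0.03,0,0.5],[0,0,0.5],[0,0,0.5],[0,0,0.5],[0,0,0.5],[0,0,0]],"twist":[[0,0,0],[0,0,0],[0,0,0],[0,0,0],[0,0,0],[0,0,0]]}'
python3 -m inch '{"slide":[[0,0,0],[0,0,0],[0,0,0],[0,0,0]],"twist":[[0,0,0],[0,0,0],[0,0,0],[0,0,0]]}' 0.1
python3 -m inch '{"slide":[[0,-0.1,0],[0,-0.1,0],[0,-0.1,0],[0,-0.1,0],[0,-0.1,0],[0,-0.1,0],[0,0,0]],"twist":[[0,0,0],[0,0,0],[0,0,0],[0,0,0],[0,0,0],[0,0,0],[0,0,0]]}'
```

```text
time: 4.08
tool_pos: [0.4983, -0.2858, 0.2724]
orientation: [0.497, 0.868, 0.0, -0.002]
ft_force: [-0.4, -0.2, 0.1]
grip_width: 0.0455
grasp_force: 0.0
time: 4.58
tool_pos: [0.4996, -0.2876, 0.2745]
orientation: [0.498, 0.867, -0.0, 0.0]
ft_force: [-0.2, 0.8, 6.3]
grip_width: 0.0152
grasp_force: 30.0
time: 5.45
tool_pos: [0.4735, -0.3032, 0.2745]
orientation: [0.498, 0.867, -0.0, 0.001]
ft_force: [-0.5, -0.9, 6.1]
grip_width: 0.0151
grasp_force: 30.0
```

```bash
for i in 1 2 ; do python3 -m inch '{"slide":[[0,-0.04,0],[0,-0.04,0],[0,0,0]],"twist":[[0,0,0],[0,0,0],[0,0,0]]}' | grep -E 'pos|force'; done;  for i in 1 2 3 4 5 6; do python3 -m inch '{"slide":[[0,-0.04,0],[0,0,0]],"twist":[[0,0,0],[0,0,0]]}' | grep -E 'pos|ft'; done
```

```text
tool_pos: [0.4703, -0.3051, 0.2745]
ft_force: [-0.4, -2.2, 5.4]
grasp_force: 30.0
tool_pos: [0.467, -0.3071, 0.2745]
ft_force: [2.1, -2.1, 5.2]
grasp_force: 30.0
tool_pos: [0.4663, -0.3076, 0.2745]
ft_force: [10.8, 3.0, 2.8]
tool_pos: [0.4636, -0.3091, 0.2745]
ft_force: [1.7, -0.8, 6.5]
tool_pos: [0.4617, -0.3103, 0.2745]
ft_force: [-0.5, -3.1, 6.6]
tool_pos: [0.4599, -0.3113, 0.2745]
ft_force: [-1.3, -3.7, 6.2]
tool_pos: [0.4581, -0.3125, 0.2745]
ft_force: [-1.4, -4.7, 6.7]
tool_pos: [0.4567, -0.3133, 0.2745]
ft_force: [3.2, -2.1, 4.9]
```

```bash
for i in 1 2 3; do python3 -m inch '{"slide":[[0,-0.03,0],[0,0,0],[0,0,0]],"twist":[[0,0,0],[0,0,0],[0,0,0]]}' | grep -E 'pos|ft'; done
```

```text
tool_pos: [0.4562, -0.3136, 0.2745]
ft_force: [9.2, 2.8, 4.6]
tool_pos: [0.4542, -0.3148, 0.2745]
ft_force: [2.6, -2.9, 5.3]
tool_pos: [0.4528, -0.3156, 0.2745]
ft_force: [1.8, -2.7, 6.3]
```

```bash
python3 -m inch '{"slide":[[0,0,0],[0,0,0],[0,0,-0.5],[0,0,-0.5],[0,0,-0.5],[0,0,-0.5],[0,0,-0.5],[0,0,0]],"twist":[[0,0,0],[0,0,0],[0,0,0],[0,0,0],[0,0,0],[0,0,0],[0,0,0],[0,0,0]]}' 0.5 
python3 - <<'E'
from h import *
c0,x0,y0=rail(*load('w1.npz'))
d,s=look('w2.npz');cv2.imwrite('pics/w2.png',d['image'])
c,x,y=rail(d,s);print((c-c0)@y0)
E
```

```text
time: 9.82
tool_pos: [0.4526, -0.3153, 0.4003]
orientation: [0.498, 0.867, -0.0, 0.001]
ft_force: [0.4, 0.3, -0.9]
grip_width: 0.0456
grasp_force: 0.0
bar 31.004898 c [ 0.4976061  -0.28327578] len 0.20809096 thick [-0.01471595  0.00725783] post [ 0.49931083 -0.28635395  0.27645488] 213
bar 31.019115 c [ 0.44988635 -0.31194568] len 0.2094947 thick [-0.01477652  0.00736111] post [ 0.45171619 -0.31489961  0.27641016] 209
-0.055669896
```

View pics/w2.png

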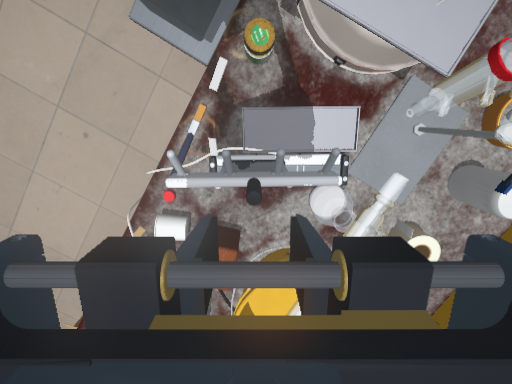

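The carriage has moved right in the rail frame. The rail's dark end caps are at about (209,163) and (350,162), and the post is at (254,190).

```bash
python3 - <<'E'
from h import *
d,s=load('w2.npz');c,x,y=rail(d,s)
im=d['image'];cv2.imwrite('pics/c2.png',cv2.resize(im[140:215,155:365],None,fx=3.8,fy=3.8,interpolation=cv2.INTER_CUBIC))
P=cloud(d,s);A=(P[...,:2]-c)@np.c_[x,y];z=P[...,2]
k=(z>.0165)&(z<.024)&(A[...,0]>-.02)&(A[...,0]<.06)&(abs(A[...,1])<.25)
print(np.percentile(A[k][:,1],[.5,2,50,98,99.5]),k.sum());print(np.histogram(A[k][:,1],np.arange(-.14,.26,.01)))
for uv in [(209,163),(350,162)]:
    for zz in(.02,.03):
        p=onplane(d,uv,zz,s)[0];print(uv,((p[:2]-c)@x,(p[:2]-c)@y))
E
```

```text
bar 31.019115 c [ 0.44988635 -0.31194568] len 0.2094947 thick [-0.01477652  0.00736111] post [ 0.45171619 -0.31489961  0.27641016] 209
[-0.06813213 -0.06640737  0.08495423  0.2252656   0.24507695] 968
(array([ 0,  0,  0,  0,  0,  0,  2, 68, 19,  5, 24, 24, 20, 24, 21, 24, 20,
       24,  0, 26, 72, 84, 63, 83, 74, 79, 67, 25, 16, 55,  2,  0,  1,  6,
        9,  9,  5,  6, 11]), array([-1.40000000e-01, -1.30000000e-01, -1.20000000e-01, -1.10000000e-01,
       -1.00000000e-01, -9.00000000e-02, -8.00000000e-02, -7.00000000e-02,
       -6.00000000e-02, -5.00000000e-02, -4.00000000e-02, -3.00000000e-02,
       -2.00000000e-02, -1.00000000e-02,  1.11022302e-16,  1.00000000e-02,
        2.00000000e-02,  3.00000000e-02,  4.00000000e-02,  5.00000000e-02,
        6.00000000e-02,  7.00000000e-02,  8.00000000e-02,  9.00000000e-02,
        1.00000000e-01,  1.10000000e-01,  1.20000000e-01,  1.30000000e-01,
        1.40000000e-01,  1.50000000e-01,  1.60000000e-01,  1.70000000e-01,
        1.80000000e-01,  1.90000000e-01,  2.00000000e-01,  2.10000000e-01,
        2.20000000e-01,  2.30000000e-01,  2.40000000e-01,  2.50000000e-01]))
(209, 163) (np.float64(0.010099970869650272), np.float64(-0.08120772904038638))
(209, 163) (np.float64(0.008540261355821), np.float64(-0.07964630530390432))
(350, 162) (np.float64(0.011566861201758217), np.float64(0.1767474738892334))
(350, 162) (np.float64(0.009979259046187443), np.float64(0.17340392831533977))
```

View pics/c2.png

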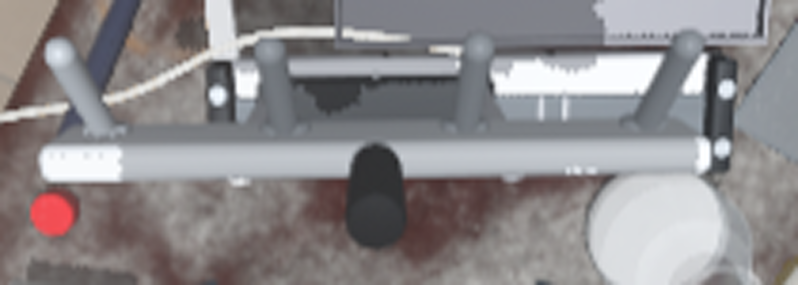

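```bash
python3 -m inch '{"slide":[[0,0,0.5],[0,0,0.5],[0,0,0.5],[0,0,0.5],[0,0,0.5],[0,0,0]],"twist":[[0,0,0],[0,0,0],[0,0,0],[0,0,0],[0,0,0],[0,0,0]]}' | grep -E 'pos|ft'
python3 -m inch '{"slide":[[0,0,0],[0,0,0],[0,0,0],[0,0,0]],"twist":[[0,0,0],[0,0,0],[0,0,0],[0,0,0]]}' 0.1| grep -E 'pos|ft'
for i in 1 2 3 4 5 6; do python3 -m inch '{"slide":[[0,-0.02,0],[0,0,0],[0,0,0]],"twist":[[0,0,0],[0,0,0],[0,0,0]]}' | grep -E 'pos|ft'; done
```

```text
tool_pos: [0.4511, -0.3139, 0.2716]
ft_force: [-0.7, -0.9, -0.2]
tool_pos: [0.4525, -0.3151, 0.2745]
ft_force: [-1.9, 0.5, 4.4]
tool_pos: [0.4518, -0.3156, 0.2744]
ft_force: [0.7, 1.5, 5.7]
tool_pos: [0.4517, -0.3156, 0.2745]
ft_force: [7.4, 6.0, 5.1]
tool_pos: [0.4516, -0.3157, 0.2745]
ft_force: [13.9, 10.5, 3.6]
tool_pos: [0.4515, -0.3157, 0.2745]
ft_force: [21.9, 14.2, 0.9]
tool_pos: [0.4514, -0.3158, 0.2745]
ft_force: [28.4, 18.5, -0.5]
tool_pos: [0.4513, -0.3159, 0.2745]
ft_force: [33.6, 22.3, -2.7]
```

```bash
for i in 1 2; do python3 -m inch '{"slide":[[0,0.06,0],[0,0.05,0],[0,0,0],[0,0,0]],"twist":[[0,0,0],[0,0,0],[0,0,0],[0,0,0]]}' | grep -E 'pos|ft'; done
```

```text
tool_pos: [0.4523, -0.3152, 0.2744]
ft_force: [2.2, 4.0, 5.9]
tool_pos: [0.4568, -0.3125, 0.2744]
ft_force: [0.2, 1.9, 6.7]
```

```bash
python3 -m inch '{"slide":[[0,0,0],[0,0,0],[0,0,0],[0,0,-0.5],[0,0,-0.5],[0,0,-0.5],[0,0,-0.5],[0,0,-0.5],[0,0,0]],"twist":[[0,0,0],[0,0,0],[0,0,0],[0,0,0],[0,0,0],[0,0,0],[0,0,0],[0,0,0],[0,0,0]]}' 0.5 
python3 - <<'E'
from h import *
c0,x0,y0=rail(*load('w2.npz'))
d,s=look('w3.npz')
c,x,y=rail(d,s);print((c-c0)@y0)
p=onplane(d,[[254,190]],.277,s)
# peg tips: fine estimate from depth
P=cloud(d,s);z=P[...,2];A=(P[...,:2]-c)@np.c_[x,y]
for i,yy in enumerate((.087,.029,-.029,-.087)):
    k=(z>.233)&(z<.25)&(abs(A[...,1]-yy)<.015)&(A[...,0]<-.015)&(A[...,0]>-.06);print(i,A[k].mean(0),z[k].mean(),A[k].min(0),k.sum())
print('c',c)
# paddle geometry for the first
plan([.47,.1,.4],tilt(180,0))
E
```

```text
time: 15.5
tool_pos: [0.4571, -0.3129, 0.4005]
orientation: [0.498, 0.867, -0.0, 0.002]
ft_force: [-0.4, -0.2, -1.0]
grip_width: 0.0455
grasp_force: 0.0
bar 31.019115 c [ 0.44988635 -0.31194568] len 0.2094947 thick [-0.01477652  0.00736111] post [ 0.45171619 -0.31489961  0.27641016] 209
bar 31.091476 c [ 0.45370567 -0.30974758] len 0.20820025 thick [-0.01474109  0.00729124] post [ 0.45606405 -0.31237183  0.2764085 ] 210
0.0044058706
0 [-0.0317791   0.08653585] 0.24054618167387562 [-0.03802739  0.08301595] 98
1 [-0.03274746  0.0290923 ] 0.24056186077075983 [-0.03902389  0.02516534] 89
2 [-0.03269919 -0.0277996 ] 0.24062605416922805 [-0.03886793 -0.03234822] 89
3 [-0.03209541 -0.08532548] 0.24072393749251766 [-0.03856649 -0.09068999] 101
c [ 0.45370567 -0.30974758]
tcp [ 0.4567 -0.3126  0.3992] slide(tool units) [ 6.991  4.391 -0.023]
twist units [-0.      0.0002 -0.1659] deg 59.70990031089496 slide after twist [-0.265  8.252 -0.017]
```

```bash
cat >> h.py <<'E'
def paddles():
    d=get_image('top');im=d['image'];m=(im.min(2)>190).astype(np.uint8);m[:, :140]=0;m[:,235:]=0;m[:160]=0;m[240:]=0
    n,l,st,c=cv2.connectedComponentsWithStats(m);o=[]
    for i in range(1,n):
        if st[i,4]>150:
            v,u=np.where(l==i);X=onplane(d,np.c_[u,v],.140)[:,:2];mu=X.mean(0);w,V=np.linalg.eigh(np.cov(X.T));ax=V[:,1]*np.sign(V[0,1])
            q=(X-mu)@ax;org=mu+ax*((q.min()+.070+q.max()-.083)/2);o.append((org,np.degrees(np.arctan2(ax[1],ax[0]))));print('paddle',org.round(4),o[-1][1].round(1),'len',np.ptp(q).round(3))
    return o
POST=np.array([.4567,-.3128]);YH=31.05
ry=np.array([np.cos(np.radians(YH)),np.sin(np.radians(YH)),0]);rx=np.array([ry[1],-ry[0],0]);PA=-.574*rx+np.array([0,0,.819])
def root(i): return np.r_[POST,.195]-.006*rx+ry*(.087-.058*i)
def hang(i,s,b,r=(-.062,0,.023)):
    Rt=tilt(YH+90,-b);plan(root(i)+s*PA-Rt.apply(r),Rt)
E
python3 -m inch '{"slide":[[0,0,0],[0,0,0],[0,0,0],[0,0,0],[0,0,0],[0,0,0],[0,0,0]],"twist":[[0,0,-0.0277],[0,0,-0.0277],[0,0,-0.0277],[0,0,-0.0277],[0,0,-0.0277],[0,0,-0.0277],[0,0,0]]}' 0.5 | grep pos
python3 - <<'E'
from h import *
o=paddles();p=o[-1];plan(np.r_[p[0],.160],tilt(180+p[1],0))
E
```

```text
tool_pos: [0.4564, -0.3123, 0.3979]
paddle [0.4781 0.1527] 7.8 len 0.174
paddle [0.468  0.0262] 0.8 len 0.147
tcp [ 0.4564 -0.3123  0.398 ] slide(tool units) [-0.226  6.766  4.766]
twist units [ 0.0002 -0.0002 -0.0025] deg 0.8926625163370798 slide after twist [-0.325  6.766  4.76 ]
```

```bash
python3 -m inch '{"slide":[[-0.03,0.967,0],[-0.03,0.967,0],[-0.03,0.967,0],[-0.03,0.967,0],[-0.03,0.967,0],[-0.03,0.967,0],[-0.03,0.967,0],[0,0,0.8],[0,0,0.8],[0,0,0.8],[0,0,0],[0,0,0]],"twist":[[0,0,0],[0,0,0],[0,0,0],[0,0,0],[0,0,0],[0,0,0],[0,0,0],[0,0,0],[0,0,0],[0,0,0],[0,0,0],[0,0,0]]}' 0.5 | grep pos
python3 - <<'E'
from h import *
d,s=look('w4.npz');cv2.imwrite('pics/w4.png',d['image'])
plan([.468,.0262,.160],tilt(180.5,0))
d=get_image('top');cv2.imwrite('pics/t4.png',cv2.resize(d['image'][150:250,125:265],None,fx=4,fy=4,interpolation=cv2.INTER_CUBIC))
E
```

```text
tool_pos: [0.467, 0.0259, 0.2801]
tcp [0.4672 0.0259 0.2805] slide(tool units) [-0.01   0.006  2.41 ]
twist units [-0.      0.0004 -0.0013] deg 0.4764091296275252 slide after twist [-0.015  0.006  2.41 ]
```

View pics/w4.png

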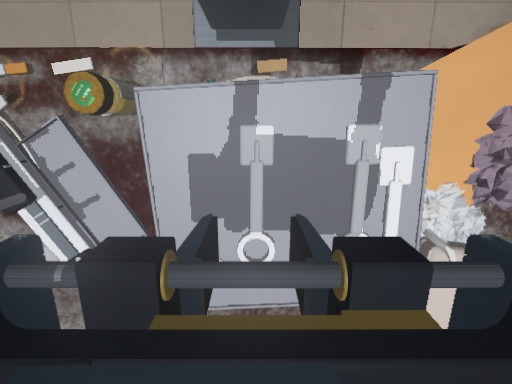

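The wrist view shows paddle C centred between the fingers, with its handle at about (257,195). The other two now lie close together, with handles at (360,195) and (393,205).

```bash
python3 -m inch '{"slide":[[0,0,0.6],[0,0,0.6],[0,0,0.6],[0,0,0.4],[0,0,0.2],[0,0,0]],"twist":[[0,0,0],[0,0,0],[0,0,0],[0,0,0],[0,0,0],[0,0,0]]}' 0.5 | grep -E 'pos|ft'
python3 -m inch '{"slide":[[0,0,0],[0,0,0],[0,0,0],[0,0,0]],"twist":[[0,0,0],[0,0,0],[0,0,0],[0,0,0]]}' 0
python3 -m inch '{"slide":[[0,0,-0.5],[0,0,-0.8],[0,0,-0.8],[0,0,-0.8],[0,0,-0.8],[0,0,0]],"twist":[[0,0,0],[0,0,0],[0,0,0],[0,0,0],[0,0,0],[0,0,0]]}'
python3 - <<'E'
from h import *
hang(3,.085,50)
E
```

```text
tool_pos: [0.4667, 0.026, 0.1593]
ft_force: [0.0, -0.3, 0.2]
time: 19.32
tool_pos: [0.4665, 0.026, 0.1592]
orientation: [-0.001, 1.0, 0.0, 0.0]
ft_force: [-1.5, -0.6, 5.5]
grip_width: 0.0139
grasp_force: 30.0
time: 20.08
tool_pos: [0.4675, 0.0259, 0.3465]
orientation: [-0.001, 1.0, -0.0, 0.003]
ft_force: [-0.2, 0.4, -0.9]
grip_width: 0.0136
grasp_force: 30.0
tcp [0.4675 0.0259 0.3465] slide(tool units) [ 2.89  -5.741  2.28 ]
twist units [ 0.0717 -0.1253  0.153 ] deg 75.72671083074583 slide after twist [-0.46  -5.42   4.114]
```

```bash
python3 -m inch '{"slide":[[0.46,-0.75,0],[0.46,-0.75,0],[0.46,-0.75,0],[0.46,-0.75,0],[0.46,-0.75,0],[0.46,-0.75,0],[0,0,0],[0,0,0],[0,0,0],[0,0,0],[0,0,0],[0,0,0],[0,0,0],[0,0,0],[0,0,0],[0,0,0],[0,0,0],[0,0,0]],"twist":[[0,0,0],[0,0,0],[0,0,0],[0,0,0],[0,0,0],[0,0,0],[0,0,0.027],[0,0,0.027],[0,0,0.027],[0,0,0.027],[0,0,0.027],[0,0,0.027],[0,-0.0278,0],[0,-0.0278,0],[0,-0.0278,0],[0,-0.0278,0],[0,-0.0278,0],[0,0,0]]}'
python3 - <<'E'
from h import *
hang(3,.085,50);print(sense()['joint_pos'])
E
```

```text
time: 22.32
tool_pos: [0.3226, -0.2035, 0.3402]
orientation: [0.457, 0.809, -0.192, 0.317]
ft_force: [0.1, 0.2, -0.1]
grip_width: 0.014
grasp_force: 30.0
tcp [ 0.3226 -0.2035  0.3402] slide(tool units) [ 0.76  -0.518  2.28 ]
twist units [-0.0031 -0.0183  0.0016] deg 6.692372601548545 slide after twist [ 1.01  -0.571  2.167]
[-0.31804903 -0.16247198  2.16327497 -0.80241162  0.70102223 -0.34660502]
```

```bash
python3 -m inch '{"slide":[[0,0,0],[0.33,-0.19,0.72],[0.33,-0.19,0.72],[0.34,-0.19,0.72],[0,0,0],[0,0,0]],"twist":[[-0.003,-0.0183,0.0016],[0,0,0],[0,0,0],[0,0,0],[0,0,0],[0,0,0]]}'
python3 - <<'E'
from h import *
hang(3,.085,50);hang(3,.032,50)
d,s=look('w5.npz');d=get_image('scene');np.savez('s5.npz',**d);cv2.imwrite('pics/s5.png',cv2.resize(d['image'][150:300,200:350],None,fx=4,fy=4,interpolation=cv2.INTER_CUBIC))
E
```

```text
time: 23.08
tool_pos: [0.3198, -0.2614, 0.2817]
orientation: [0.458, 0.802, -0.193, 0.332]
ft_force: [0.8, 0.3, -0.6]
grip_width: 0.0137
grasp_force: 30.0
tcp [ 0.3198 -0.2614  0.2817] slide(tool units) [0.674 0.082 0.734]
twist units [-0.0019 -0.0133 -0.0005] deg 4.826670033507199 slide after twist [0.733 0.076 0.677]
tcp [ 0.3198 -0.2614  0.2817] slide(tool units) [0.862 0.093 1.778]
twist units [-0.0019 -0.0133 -0.0005] deg 4.826670033507199 slide after twist [1.007 0.076 1.701]
```

View pics/s5.png

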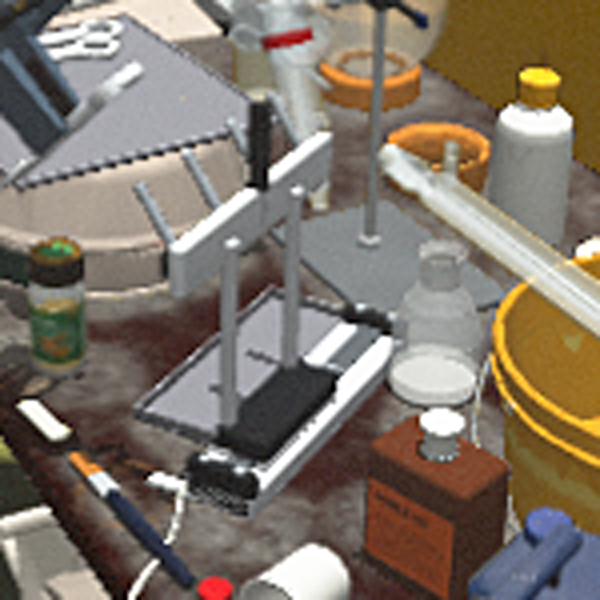

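The scene crop shows the held paddle at (80,115) with its eye end toward the pegs. The rightmost peg's tip is at (145,190), and flask, tin and jar are standing.

```bash
python3 -m inch '{"slide":[[0,0,0],[0,0,0],[0.36,0.04,0.34],[0.36,0.04,0.34],[0,0,0]],"twist":[[-0.001,-0.0067,0],[-0.001,-0.0067,0],[0,0,0],[0,0,0],[0,0,0]]}' | grep pos
python3 - <<'E'
from h import *
hang(3,.085,50);print(sense()['joint_pos'])
E
```

```text
tool_pos: [0.3199, -0.2613, 0.286]
tcp [ 0.3199 -0.2613  0.286 ] slide(tool units) [0.741 0.065 0.789]
twist units [ 0.0012 -0.0116 -0.0004] deg 4.182785607665758 slide after twist [0.796 0.072 0.733]
[-0.59527834 -0.03248133  2.30815078 -1.22314461  0.31874438 -0.05089181]
```

```bash
python3 - <<'E'
from h import *
hang(3,.085,35)
E
python3 -m inch '{"slide":[[0,0,0],[0,0,0],[0,0,0]],"twist":[[0,0.015,0],[0,0.015,0],[0,0,0]]}' | grep pos
python3 - <<'E'
from h import *
hang(3,.085,35);print(sense()['joint_pos'])
E
```

```text
tcp [ 0.3199 -0.2613  0.286 ] slide(tool units) [0.603 0.067 0.473]
twist units [ 0.0012  0.0301 -0.0003] deg 10.850613705355041 slide after twist [0.503 0.072 0.577]
tool_pos: [0.3151, -0.2675, 0.2874]
tcp [ 0.3151 -0.2675  0.2874] slide(tool units) [0.618 0.221 0.51 ]
twist units [-0.0025  0.0147 -0.0013] deg 5.400003340986206 slide after twist [0.566 0.218 0.568]
[-0.64324709 -0.05239703  2.22705762 -0.72583384  0.39941836 -0.57662379]
```

```bash
python3 -m inch '{"slide":[[0,0,0],[0.28,0.11,0.28],[0.28,0.11,0.28],[0,0,0],[0,0,0]],"twist":[[-0.0025,0.0147,-0.0013],[0,0,0],[0,0,0],[0,0,0],[0,0,0]]}' | grep pos
python3 - <<'E'
from h import *
hang(3,.085,35);hang(3,.04,35);print(sense()['joint_pos'])
d=get_image('scene');np.savez('s6.npz',**d);cv2.imwrite('pics/s6.png',cv2.resize(d['image'][150:260,200:310],None,fx=5,fy=5,interpolation=cv2.INTER_CUBIC))
E
```

```text
tool_pos: [0.3192, -0.2578, 0.2477]
tcp [ 0.3192 -0.2578  0.2477] slide(tool units) [ 0.01   0.049 -0.012]
twist units [-0.0019  0.004  -0.0002] deg 1.5936516557115883 slide after twist [ 0.01   0.049 -0.011]
tcp [ 0.3192 -0.2578  0.2477] slide(tool units) [0.032 0.06  0.888]
twist units [-0.0019  0.004  -0.0002] deg 1.5936516557115883 slide after twist [0.01  0.049 0.889]
[-0.63280003  0.03357017  2.25550485 -0.76899597  0.35274063 -0.50665488]
```

View pics/s6.png

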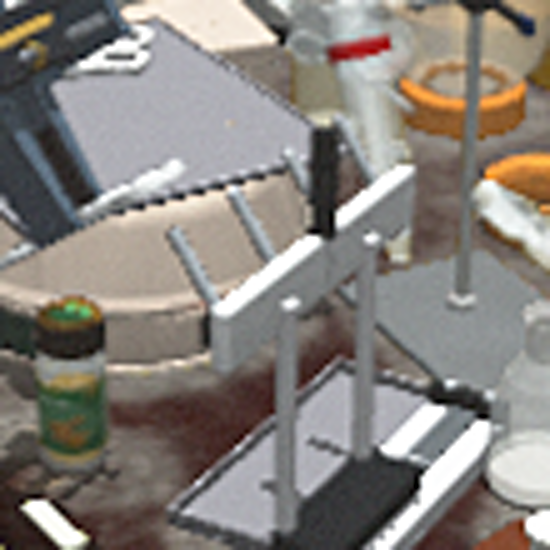

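```bash
cat >> h.py <<'E'
def proj(d,P):
    return cv2.projectPoints(np.array(P,float).reshape(-1,3),np.array(d['rvec']),np.array(d['tvec']),d['mtx'],np.array([float(d['k1']),0,0,0]))[0].reshape(-1,2)
def eyepos(r=(-.062,0,.023)):
    s=sense();return R.from_quat(s['orientation']).apply(r)+s['tool_pos']
E
python3 - <<'E'
from h import *
d=dict(np.load('s6.npz'));e=eyepos();s=sense();Rt=R.from_quat(s['orientation'])
ring=[Rt.apply(np.array([-.062+.021*np.cos(a),.021*np.sin(a),.023]))+s['tool_pos'] for a in np.linspace(0,2*np.pi,24)]
P=[e]+[root(i)+.057*PA for i in range(4)]+[root(3)];uv=proj(d,P);print(((uv-[200,150])*5).round())
im=cv2.resize(d['image'][150:260,200:310],None,fx=5,fy=5,interpolation=cv2.INTER_CUBIC)
for u in uv: cv2.circle(im,tuple(int(v) for v in ((u-[200,150])*5+2)),4,(0,0,255),-1)
cv2.polylines(im,[((proj(d,ring)-[200,150])*5+2).astype(int)],True,(0,255,0),1)
cv2.imwrite('pics/s6b.png',im[:400])
E
```

```text
[[143. 184.]
 [336. 116.]
 [285. 152.]
 [231. 190.]
 [172. 231.]
 [225. 324.]]
```

View pics/s6b.png

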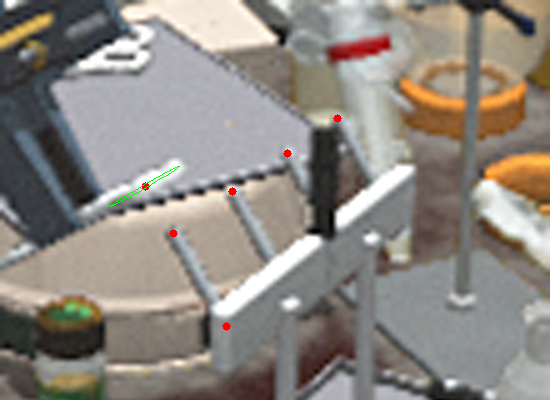

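The overlay agrees: predicted peg tips sit on the real ones, e.g. (172,231), and the predicted ring sits on the paddle's end at (145,186).

```bash
python3 -m inch '{"slide":[[0,0.05,0.2],[0,0,0.25],[0,0,0.25],[0,0,0.25],[0,0,0]],"twist":[[0,0,0],[0,0,0],[0,0,0],[0,0,0],[0,0,0]]}' | grep -E 'pos|ft'
python3 - <<'E'
from h import *
hang(3,.037,35);e=eyepos()-root(3);print('eye rel root x,y,z',e@rx,e@ry,e[2])
d=get_image('scene');np.savez('s7.npz',**d);cv2.imwrite('pics/s7.png',cv2.resize(d['image'][150:230,200:310],None,fx=5,fy=5,interpolation=cv2.INTER_CUBIC))
E
```

```text
tool_pos: [0.3355, -0.2814, 0.2094]
ft_force: [-1.1, 1.2, -0.6]
tcp [ 0.3355 -0.2814  0.2094] slide(tool units) [ 0.039  0.013 -0.01 ]
twist units [-0.002   0.004  -0.0004] deg 1.6050415054761367 slide after twist [ 0.039  0.014 -0.008]
eye rel root x,y,z -0.019842870399212054 -0.0010994614427618178 0.03266993421385747
```

View pics/s7.png

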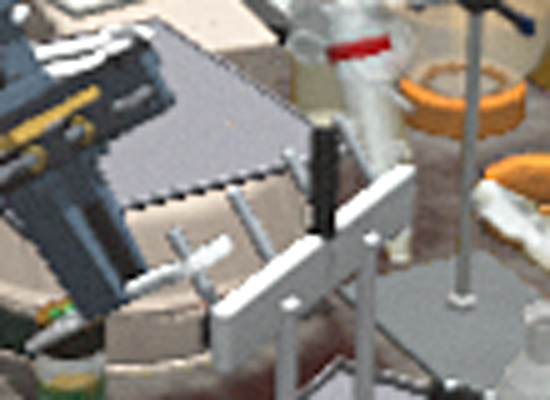

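The peg passes through the eye: its tip at (178,235) stands above the ring at (205,258).

```bash
python3 -m inch '{"slide":[[0,0,0],[0,0,0],[0,0,0],[0,0,0],[0,0,0],[0,0,-0.3],[0,0,-0.5],[0,0,-0.8],[0,0,-0.8],[0,0,0]],"twist":[[0,0,0],[0,0,0],[0,0,0],[0,0,0],[0,0,0],[0,0,0],[0,0,0],[0,0,0],[0,0,0],[0,0,0]]}' 0.5
python3 - <<'E'
from h import *
d=get_image('scene');a=cv2.resize(d['image'][150:260,200:310],None,fx=3.6,fy=3.6,interpolation=cv2.INTER_CUBIC)
paddles();d=get_image('top');b=cv2.resize(d['image'][150:260,135:245],None,fx=3.6,fy=3.6,interpolation=cv2.INTER_CUBIC)
cv2.imwrite('pics/s8.png',np.hstack([a,b]))
E
```

```text
time: 26.78
tool_pos: [0.3001, -0.2184, 0.3078]
orientation: [0.469, 0.825, -0.158, 0.272]
ft_force: [0.8, 0.0, -0.3]
grip_width: 0.0456
grasp_force: 0.0
paddle [0.4765 0.1526] 7.3 len 0.177
```

View pics/s8.png

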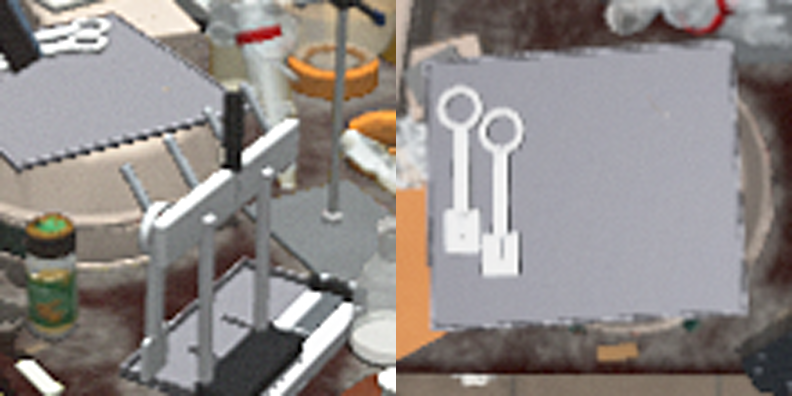

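The left crop shows paddle C hanging down on the rightmost peg, with its eye at (155,225). On the mat, the two remaining paddles lie side by side, with eyes at (462,107) and (502,130) in the crop.

```bash
cat >> h.py <<'E'
def eyes():
    d=get_image('top');im=d['image'];m=(im.min(2)>190).astype(np.uint8);m[:, :140]=0;m[:,235:]=0;m[:160]=0;m[240:]=0
    c,h=cv2.findContours(m,cv2.RETR_CCOMP,cv2.CHAIN_APPROX_NONE);v,u=np.where(m);X=onplane(d,np.c_[u,v],.1415)[:,:2];o=[]
    for cc,hh in zip(c,h[0]):
        if hh[3]>=0 and cv2.contourArea(cc)>25:
            M=cv2.moments(cc);e=onplane(d,[[M['m10']/M['m00'],M['m01']/M['m00']]],.140)[0][:2];t=np.array([-1.,0])
            for _ in range(5):
                q=X-e;a=q@t;b=q@[-t[1],t[0]];k=(a>.026)&(a<.088)&(abs(b)<.011);t=q[k].mean(0);t/=np.linalg.norm(t)
            ang=np.degrees(np.arctan2(-t[1],-t[0]));o.append((e,t,ang));print('eye',e.round(4),'heading',ang.round(1),'grasp(x=14)',(e+.048*t).round(4),'x=0',(e+.062*t).round(4))
    return o
E
python3 - <<'E'
from h import *
o=sorted(eyes(),key=lambda a:a[0][1]);e,t,a=o[0];plan(np.r_[e+.048*t,.160],tilt(180+a,0))
print(sense()['joint_pos'])
E
```

```text
eye [0.5294 0.1347] heading 1.1 grasp(x=14) [0.4814 0.1338] x=0 [0.4674 0.1335]
eye [0.485  0.1524] heading -2.3 grasp(x=14) [0.4371 0.1543] x=0 [0.4231 0.1549]
eye [0.5504 0.1733] heading 2.8 grasp(x=14) [0.5024 0.1709] x=0 [0.4884 0.1702]
tcp [ 0.2998 -0.2193  0.3049] slide(tool units) [ 5.093  6.743 -0.226]
twist units [-0.0545  0.0905 -0.1619] deg 69.58616048246317 slide after twist [-3.767  6.991  2.897]
[-0.53370239 -0.15107554  2.18703155 -0.53952282  0.60612219 -0.69993204]
```

```bash
python3 -m inch '{"slide":[[0,0,-0.4],[0,0,-0.4],[0,0,-0.4],[0,0,0],[0,0,0],[0,0,0],[0,0,0],[0,0,0],[0,0,0],[0,0,0],[0,0,0]],"twist":[[0,0.0234,0],[0,0.0234,0],[0,0.0234,0],[0,0.0234,0],[0,0,-0.027],[0,0,-0.027],[0,0,-0.027],[0,0,-0.027],[0,0,-0.027],[0,0,-0.027],[0,0,0]]}' 0.5 | grep pos
python3 - <<'E'
from h import *
plan([.4814,.1335,.25],tilt(181.1,0))
E
```

```text
tool_pos: [0.2857, -0.1963, 0.356]
tcp [ 0.2857 -0.1963  0.356 ] slide(tool units) [-3.719  6.791  1.839]
twist units [-0.0084  0.0028 -0.0068] deg 4.020074833089189 slide after twist [-4.04   6.52   2.121]
```

```bash
python3 -m inch '{"slide":[[0,0,0],[-0.505,0.815,0],[-0.505,0.815,0],[-0.505,0.815,0],[-0.505,0.815,0],[-0.505,0.815,0],[-0.505,0.815,0],[-0.505,0.815,0],[-0.505,0.815,0],[0,0,0.7],[0,0,0.7],[0,0,0.7],[0,0,0]],"twist":[[-0.0084,0.0028,-0.0068],[0,0,0],[0,0,0],[0,0,0],[0,0,0],[0,0,0],[0,0,0],[0,0,0],[0,0,0],[0,0,0],[0,0,0],[0,0,0],[0,0,0]]}' 0.24 | grep -E 'pos|wid'
python3 - <<'E'
from h import *
plan([.4814,.1335,.16],tilt(181.1,0))
d,s=look('w9.npz');cv2.imwrite('pics/w9.png',d['image'])
im=d['image'];m=(im.min(2)>150)
# handle lateral check at mat rows: bright runs
P=cloud(d,s);z=P[...,2];k=(z>.137)&(z<.146)
for xx in(.45,.46,.47):
    kk=k&(abs(P[...,0]-xx)<.003)&(P[...,1]>.08)&(P[...,1]<.22);ys=np.sort(P[kk][:,1]);print(xx,[ (g.min().round(4),g.max().round(4)) for g in np.split(ys,np.where(np.diff(ys)>.005)[0]+1) if len(g)])
E
```

```text
tool_pos: [0.4799, 0.1337, 0.2497]
grip_width: 0.0219
tcp [0.4799 0.1337 0.2497] slide(tool units) [-0.036 -0.002  1.794]
twist units [-0.0003 -0.0006 -0.0004] deg 0.27764288668041337 slide after twist [-0.029 -0.005  1.795]
0.45 [(np.float64(0.1278), np.float64(0.1405)), (np.float64(0.153), np.float64(0.1859))]
0.46 [(np.float64(0.128), np.float64(0.1407)), (np.float64(0.1552), np.float64(0.1798))]
0.47 [(np.float64(0.1281), np.float64(0.141)), (np.float64(0.1637), np.float64(0.1766))]
```

```bash
python3 -m inch '{"slide":[[-0.07,0.01,0.5],[0,0,0.5],[0,0,0.4],[0,0,0.4],[0,0,0]],"twist":[[0,0,0],[0,0,0],[0,0,0],[0,0,0],[0,0,0]]}' | grep -E 'pos|ft'
python3 -m inch '{"slide":[[0,0,0],[0,0,0],[0,0,0],[0,0,0]],"twist":[[0,0,0],[0,0,0],[0,0,0],[0,0,0]]}' 0 
python3 -m inch '{"slide":[[0,0,-0.5],[0,0,-0.8],[0,0,-0.8],[0,0,-0.8],[0,0,-0.8],[0,0,0]],"twist":[[0,0,0],[0,0,0],[0,0,0],[0,0,0],[0,0,0],[0,0,0]]}'
python3 - <<'E'
from h import *
eyes()
E
```

```text
tool_pos: [0.4852, 0.1346, 0.1625]
ft_force: [0.3, 0.3, -0.2]
time: 31.15
tool_pos: [0.4857, 0.1348, 0.1635]
orientation: [-0.01, 1.0, -0.0, 0.002]
ft_force: [-0.8, -0.8, 8.6]
grip_width: 0.0133
grasp_force: 30.0
time: 31.9
tool_pos: [0.4856, 0.1351, 0.3507]
orientation: [-0.01, 1.0, -0.0, 0.004]
ft_force: [0.1, -0.2, -1.8]
grip_width: 0.0132
grasp_force: 30.0
```

```bash
python3 - <<'E'
from h import *
hang(2,.085,35,(-.0437,0,.026))
Rt=tilt(YH+90,-35);print(root(2)+.085*PA-Rt.apply((-.0437,0,.026)))
E
```

```text
tcp [0.4848 0.135  0.3487] slide(tool units) [ 2.31 -7.4   1.75]
twist units [ 0.0513 -0.0873  0.1615] deg 68.60820728948508 slide after twist [-3.311 -5.681  4.463]
[ 0.37743981 -0.23737415  0.26084766]
```

```bash
python3 -m inch '{"slide":[[0.29,-0.9,0],[0.29,-0.9,0],[0.29,-0.9,0],[0.29,-0.9,0],[0.29,-0.9,0],[0.29,-0.9,0],[0.29,-0.9,0],[0.29,-0.9,0],[0,0,0],[0,0,0],[0,0,0],[0,0,0],[0,0,0],[0,0,0],[0,0,0],[0,0,0],[0,0,0],[0,0,0],[0,0,0]],"twist":[[0,0,0],[0,0,0],[0,0,0],[0,0,0],[0,0,0],[0,0,0],[0,0,0],[0,0,0],[0,0,0.0275],[0,0,0.0275],[0,0,0.0275],[0,0,0.0275],[0,0,0.0275],[0,0,0.0275],[0,-0.0243,0],[0,-0.0243,0],[0,-0.0243,0],[0,-0.0243,0],[0,0,0]]}' | grep -E 'pos|grip'
python3 - <<'E'
from h import *
hang(2,.085,35,(-.0437,0,.026));eyes()
E
```

```text
tool_pos: [0.3743, -0.2255, 0.3454]
grip_width: 0.0135
tcp [ 0.3743 -0.2255  0.3454] slide(tool units) [ 0.775 -0.07   1.521]
twist units [ 0.0013 -0.0002  0.0021] deg 0.8927462600581813 slide after twist [ 0.777 -0.068  1.52 ]
eye [0.5505 0.1738] heading 3.3 grasp(x=14) [0.5026 0.171 ] x=0 [0.4887 0.1702]
```

```bash
python3 -m inch '{"slide":[[0.4,-0.03,0],[0.37,-0.04,0],[0,0,0.5],[0,0,0.5],[0,0,0.5],[0,0,0]],"twist":[[0.0013,0,0.0021],[0,0,0],[0,0,0],[0,0,0],[0,0,0],[0,0,0]]}' | grep -E 'pos|ft'
python3 - <<'E'
from h import *
hang(2,.037,35,(-.0437,0,.026))
d=get_image('scene');np.savez('s10.npz',**d);s=sense();Rt=R.from_quat(s['orientation'])
ring=[Rt.apply(np.array([-.0437+.021*np.cos(a),.021*np.sin(a),.026]))+s['tool_pos'] for a in np.linspace(0,2*np.pi,24)]
im=cv2.resize(d['image'][150:260,200:310],None,fx=5,fy=5,interpolation=cv2.INTER_CUBIC)
cv2.polylines(im,[((proj(d,ring)-[200,150])*5+2).astype(int)],True,(0,255,0),1);cv2.imwrite('pics/s10.png',im)
E
```

```text
tool_pos: [0.3789, -0.2408, 0.2627]
ft_force: [0.8, 0.4, -0.4]
tcp [ 0.3789 -0.2408  0.2627] slide(tool units) [0.079 0.013 0.949]
twist units [-0.0005 -0.0003 -0.0007] deg 0.33485559435037815 slide after twist [0.081 0.01  0.949]
```

View pics/s10.png

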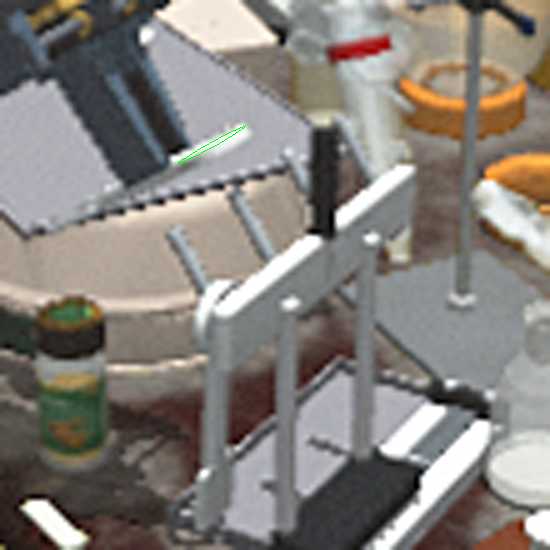

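Paddle C still hangs on peg 3. The predicted ring coincides with the held eye at (213,143), above peg 2's tip.

```bash
python3 -m inch '{"slide":[[0.08,0.01,0.2],[0,0,0.25],[0,0,0.25],[0,0,0.25],[0,0,0]],"twist":[[0,0,0],[0,0,0],[0,0,0],[0,0,0],[0,0,0]]}' | grep -E 'pos|ft'
python3 -m inch '{"slide":[[0,0,0],[0,0,0],[0,0,0],[0,0,0],[0,0,0],[0,0,-0.3],[0,0,-0.5],[0,0,-0.8],[0,0,-0.8],[0,0,0]],"twist":[[0,0,0],[0,0,0],[0,0,0],[0,0,0],[0,0,0],[0,0,0],[0,0,0],[0,0,0],[0,0,0],[0,0,0]]}' 0.5
cat >> h.py <<'E'
def hung():  # white paddles hanging, wrist or scene depth: heights around each peg's front
    d=get_image('scene');P=cloud(d);I=d['image'].min(2)
    for i in range(4):
        e=P-root(i);a=e@rx;b=e@ry;z=e[...,2];k=(a<-.001)&(a>-.03)&(abs(b)<.022)&(z<.03)&(z>-.15)&(I>120)
        n=np.histogram(z[k],np.arange(-.15,.04,.03))[0];print('peg',i,k.sum(),n,'x,y mean low',a[k&(z<-.03)].mean() if (k&(z<-.03)).any() else None,b[k&(z<-.03)].mean() if (k&(z<-.03)).any() else None)
E
python3 - <<'E'
from h import *
hung();eyes();plan([.30,-.2,.35],tilt(180,0))
E
```

```text
tool_pos: [0.3919, -0.2602, 0.2231]
ft_force: [0.2, 0.2, -1.4]
time: 37.05
tool_pos: [0.3565, -0.1998, 0.323]
orientation: [0.47, 0.829, -0.147, 0.265]
ft_force: [-1.2, 0.1, -1.4]
grip_width: 0.0458
grasp_force: 0.0
peg 0 13 [ 0  0  0  0  0 13] x,y mean low None None
peg 1 0 [0 0 0 0 0 0] x,y mean low None None
peg 2 87 [ 5 12 20 16  0 34] x,y mean low -0.0083810643071627 -0.009512248065840894
peg 3 121 [ 3 13 23 22  8 52] x,y mean low -0.010046493289621494 -0.005738257818299792
eye [0.5505 0.174 ] heading 3.5 grasp(x=14) [0.5026 0.1711] x=0 [0.4886 0.1702]
tcp [ 0.3563 -0.2005  0.3208] slide(tool units) [ 0.143 -0.96  -0.818]
twist units [-0.0499  0.0889 -0.1588] deg 67.93967268498014 slide after twist [ 1.127  0.01  -0.584]
```

```bash
python3 -m inch '{"slide":[[0,0,-0.4],[0,0,-0.4],[0,0,0],[0,0,0],[0,0,0],[0,0,0],[0,0,0],[0,0,0],[0,0,0],[0,0,0],[0,0,0]],"twist":[[0,0.0234,0],[0,0.0234,0],[0,0.0234,0],[0,0.0234,0],[0,0,-0.027],[0,0,-0.027],[0,0,-0.027],[0,0,-0.027],[0,0,-0.027],[0,0,-0.027],[0,0,0]]}' 0.5 | grep pos
python3 - <<'E'
from h import *
plan([.4886,.1706,.25],tilt(183.4,0))
E
```

```text
tool_pos: [0.3454, -0.1836, 0.3538]
tcp [ 0.3454 -0.1836  0.3538] slide(tool units) [-2.729  7.165  1.976]
twist units [-0.0031  0.0019 -0.0119] deg 4.4815774994576945 slide after twist [-3.279  6.901  2.076]
```

```bash
python3 -m inch '{"slide":[[0,0,0],[-0.41,0.863,0],[-0.41,0.863,0],[-0.41,0.863,0],[-0.41,0.863,0],[-0.41,0.863,0],[-0.41,0.863,0],[-0.41,0.863,0],[-0.41,0.863,0],[0,0,0.7],[0,0,0.7],[0,0,0.7],[0,0,0],[0,0,0]],"twist":[[-0.003,0.002,-0.0119],[0,0,0],[0,0,0],[0,0,0],[0,0,0],[0,0,0],[0,0,0],[0,0,0],[0,0,0],[0,0,0],[0,0,0],[0,0,0],[0,0,0],[0,0,0]]}' 0.5 | grep -E 'pos|wid'
python3 - <<'E'
from h import *
plan([.4886,.1706,.16],tilt(183.4,0))
d,s=look('w11.npz');P=cloud(d,s);z=P[...,2];k=(z>.137)&(z<.146)
for xx in(.45,.46,.47,.48):
    kk=k&(abs(P[...,0]-xx)<.003)&(P[...,1]>.08)&(P[...,1]<.24);ys=np.sort(P[kk][:,1]);print(xx,[ (g.min().round(4),g.max().round(4)) for g in np.split(ys,np.where(np.diff(ys)>.005)[0]+1) if len(g)])
E
```

```text
tool_pos: [0.4889, 0.1714, 0.2506]
grip_width: 0.0457
tcp [0.4889 0.1714 0.2506] slide(tool units) [ 0.01  -0.013  1.811]
twist units [-0.0002  0.0003 -0.0001] deg 0.1353031387958725 slide after twist [ 0.007 -0.015  1.811]
0.45 [(np.float64(0.153), np.float64(0.1855))]
0.46 [(np.float64(0.1543), np.float64(0.1796))]
0.47 [(np.float64(0.1639), np.float64(0.1769))]
0.48 [(np.float64(0.1644), np.float64(0.1776))]
```

```bash
python3 -m inch '{"slide":[[0,0,0.5],[0,0,0.5],[0,0,0.45],[0,0,0.38],[0,0,0],[0,0,0]],"twist":[[0,0,0],[0,0,0],[0,0,0],[0,0,0],[0,0,0],[0,0,0]]}' | grep -E 'pos|ft'
python3 -m inch '{"slide":[[0,0,0],[0,0,0],[0,0,0],[0,0,0]],"twist":[[0,0,0],[0,0,0],[0,0,0],[0,0,0]]}' 0 
python3 -m inch '{"slide":[[0,0,-0.5],[0,0,-0.8],[0,0,-0.8],[0,0,-0.8],[0,0,-0.8],[0,0,0]],"twist":[[0,0,0],[0,0,0],[0,0,0],[0,0,0],[0,0,0],[0,0,0]]}'
```

```text
tool_pos: [0.4892, 0.1715, 0.1593]
ft_force: [-0.1, -0.1, -0.8]
time: 41.58
tool_pos: [0.4884, 0.1714, 0.1584]
orientation: [-0.031, 1.0, -0.001, 0.001]
ft_force: [-0.5, -0.3, 3.0]
grip_width: 0.0133
grasp_force: 30.0
time: 42.32
tool_pos: [0.4892, 0.1719, 0.346]
orientation: [-0.031, 1.0, -0.0, 0.003]
ft_force: [0.1, 0.7, -0.2]
grip_width: 0.0139
grasp_force: 30.0
```

```bash
python3 - <<'E'
from h import *
r=(-.0615,0,.022);hang(1,.085,35,r)
Rt=tilt(YH+90,-35);print(root(1)+.085*PA-Rt.apply(r))
p=np.array([.41,-.19,.346])
plan(p)
E
```

```text
tcp [0.4892 0.1719 0.346 ] slide(tool units) [ 1.831 -7.277  1.966]
twist units [ 0.0534 -0.0863  0.1677] deg 70.55909443699248 slide after twist [-3.466 -4.977  4.836]
[ 0.42079218 -0.19693242  0.24736139]
tcp [0.4892 0.1719 0.346 ] slide(tool units) [ 2.026 -7.126 -0.008]
```

```bash
python3 -m inch '{"slide":[[0.25,-0.89,0],[0.25,-0.89,0],[0.25,-0.89,0],[0.25,-0.89,0],[0.25,-0.89,0],[0.25,-0.89,0],[0.25,-0.89,0],[0.25,-0.89,0],[0,0,0],[0,0,0],[0,0,0],[0,0,0],[0,0,0],[0,0,0],[0,0,0],[0,0,0],[0,0,0],[0,0,0],[0,0,0]],"twist":[[0,0,0],[0,0,0],[0,0,0],[0,0,0],[0,0,0],[0,0,0],[0,0,0],[0,0,0],[0,0,0.0285],[0,0,0.0285],[0,0,0.0285],[0,0,0.0285],[0,0,0.0285],[0,0,0.0285],[0,-0.0243,0],[0,-0.0243,0],[0,-0.0243,0],[0,-0.0243,0],[0,0,0]]}' | grep -E 'pos|grip'
python3 - <<'E'
from h import *
hang(1,.085,35,(-.0615,0,.022))
E
```

```text
tool_pos: [0.4085, -0.1881, 0.3418]
grip_width: 0.0135
tcp [ 0.4085 -0.1881  0.3418] slide(tool units) [0.852 0.118 1.708]
twist units [ 0.0014 -0.0001  0.0027] deg 1.0897293559250314 slide after twist [0.856 0.119 1.706]
```

```bash
python3 -m inch '{"slide":[[0.43,0.06,0],[0.43,0.06,0],[0,0,0.57],[0,0,0.57],[0,0,0.57],[0,0,0],[0,0,0]],"twist":[[0.0014,0,0.0027],[0,0,0],[0,0,0],[0,0,0],[0,0,0],[0,0,0],[0,0,0]]}' | grep -E 'pos|ft'
python3 - <<'E'
from h import *
hang(1,.085,35,(-.0615,0,.022));hang(1,.037,35,(-.0615,0,.022))
E
```

```text
tool_pos: [0.4223, -0.1991, 0.2494]
ft_force: [-0.3, -0.3, -0.6]
tcp [ 0.4223 -0.1991  0.2494] slide(tool units) [ 0.067 -0.004  0.002]
twist units [-0.0001  0.0001 -0.0008] deg 0.2927391155402471 slide after twist [ 0.067 -0.003  0.002]
tcp [ 0.4223 -0.1991  0.2494] slide(tool units) [ 0.067 -0.003  0.963]
twist units [-0.0001  0.0001 -0.0008] deg 0.2927391155402471 slide after twist [ 0.066 -0.003  0.963]
```

```bash
python3 -m inch '{"slide":[[0.067,0,0.2],[0,0,0.25],[0,0,0.25],[0,0,0.25],[0,0,0]],"twist":[[0,0,0],[0,0,0],[0,0,0],[0,0,0],[0,0,0]]}' | grep -E 'pos|ft'
python3 -m inch '{"slide":[[0,0,0],[0,0,0],[0,0,0],[0,0,0],[0,0,0],[0,0,-0.3],[0,0,-0.5],[0,0,-0.8],[0,0,-0.8],[0,0,0]],"twist":[[0,0,0],[0,0,0],[0,0,0],[0,0,0],[0,0,0],[0,0,0],[0,0,0],[0,0,0],[0,0,0],[0,0,0]]}' 0.5
python3 - <<'E'
from h import *
hung();plan([.44,-.27,.4],tilt(YH+90,0))
d=get_image('scene');cv2.imwrite('pics/s12.png',cv2.resize(d['image'][150:260,200:310],None,fx=5,fy=5,interpolation=cv2.INTER_CUBIC))
E
```

```text
tool_pos: [0.4352, -0.22, 0.2087]
ft_force: [0.2, 0.6, 0.5]
time: 47.45
tool_pos: [0.3998, -0.1599, 0.3085]
orientation: [0.47, 0.829, -0.147, 0.265]
ft_force: [0.6, 0.9, -1.2]
grip_width: 0.0455
grasp_force: 0.0
peg 0 14 [ 0  0  0  0  0 14] x,y mean low None None
peg 1 71 [ 2 16 29 20  0  4] x,y mean low -0.007625562976303959 -0.0074065067470551315
peg 2 91 [ 4 16 20 18  0 33] x,y mean low -0.008326941509195818 -0.009515483027245853
peg 3 130 [ 4 14 29 20  9 54] x,y mean low -0.010182576779837695 -0.005626780101312485
tcp [ 0.3998 -0.1604  0.3073] slide(tool units) [-2.945 -0.428 -0.195]
twist units [ 0.0006  0.0978 -0.0006] deg 35.191887477417545 slide after twist [-2.293 -0.441 -1.855]
```

View pics/s12.png

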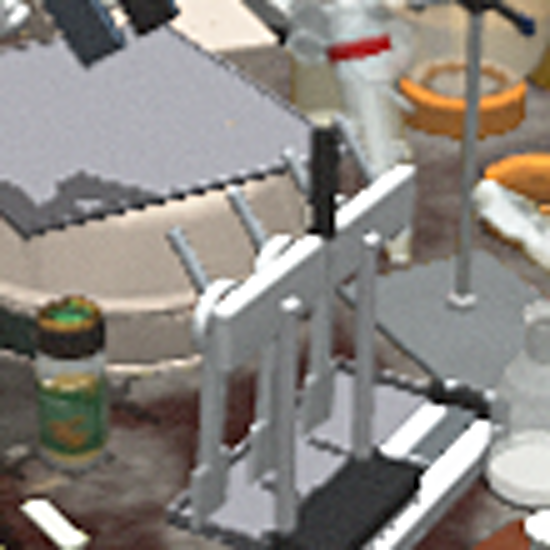

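All three paddles hang on pegs 1–3, with rings at about (215,300) and (270,255), plus one behind the post. The mat is empty and the jar is standing.

```bash
python3 -m inch '{"slide":[[0,0,-0.5],[0,0,-0.5],[0,0,-0.5],[0,0,-0.4],[0,0,0]],"twist":[[0,0.0244,0],[0,0.0244,0],[0,0.0244,0],[0,0.0244,0],[0,0,0]]}' 0.5 | grep pos
python3 - <<'E'
from h import *
plan([.4567,-.3128,.4],tilt(YH+90,0))
E
```

```text
tool_pos: [0.3816, -0.1335, 0.39]
tcp [ 0.3816 -0.1335  0.39  ] slide(tool units) [-3.854 -0.522 -0.149]
twist units [-0.0001  0.0021 -0.0017] deg 0.978000585604413 slide after twist [-3.846 -0.563 -0.201]
```

```bash
python3 -m inch '{"slide":[[0,0,-0.2],[-0.77,-0.112,0],[-0.77,-0.112,0],[-0.77,-0.112,0],[-0.77,-0.112,0],[-0.77,-0.112,0],[0,0,0],[0,0,0]],"twist":[[0,0.0021,-0.0017],[0,0,0],[0,0,0],[0,0,0],[0,0,0],[0,0,0],[0,0,0],[0,0,0]]}' 0.5 | grep pos
python3 - <<'E'
from h import *
c0,x0,y0=rail(*load('w3.npz'));d,s=look('w12.npz');c,x,y=rail(d,s);print((c-c0)@y0)
plan([.4567,-.3128,.271],tilt(YH+90,0))
E
```

```text
tool_pos: [0.4561, -0.3098, 0.3991]
bar 31.091476 c [ 0.45370567 -0.30974758] len 0.20820025 thick [-0.01474109  0.00729124] post [ 0.45606405 -0.31237183  0.2764085 ] 210
bar 30.02952 c [ 0.45299917 -0.30889463] len 0.20925908 thick [-0.01287286  0.00828386] post [ 0.45602395 -0.31233721  0.27637474] 209
-0.00016453714
tcp [ 0.4561 -0.3095  0.3996] slide(tool units) [-0.061 -0.022  2.572]
twist units [-0.0001  0.0001  0.0006] deg 0.21344767874087422 slide after twist [-0.063 -0.024  2.572]
```

```bash
python3 -m inch '{"slide":[[-0.06,-0.02,0.5],[0,0,0.5],[0,0,0.5],[0,0,0.5],[0,0,0.55],[0,0,0],[0,0,0]],"twist":[[0,0,0],[0,0,0],[0,0,0],[0,0,0],[0,0,0],[0,0,0],[0,0,0]]}' | grep -E 'pos|ft'
python3 -m inch '{"slide":[[0,0,0],[0,0,0],[0,0,0],[0,0,0]],"twist":[[0,0,0],[0,0,0],[0,0,0],[0,0,0]]}' 0.1 | grep -E 'pos|ft|grip'
python3 -m inch '{"slide":[[0,0.03,0],[0,0.05,0],[0,0.08,0],[0,0.08,0],[0,0.08,0],[0,0.08,0],[0,0.08,0],[0,0.08,0],[0,0.08,0],[0,0.08,0],[0,0.08,0],[0,0.08,0],[0,0.08,0],[0,0.08,0],[0,0.08,0],[0,0.08,0],[0,0.08,0],[0,0.06,0],[0,0,0],[0,0,0]],"twist":[[0,0,0],[0,0,0],[0,0,0],[0,0,0],[0,0,0],[0,0,0],[0,0,0],[0,0,0],[0,0,0],[0,0,0],[0,0,0],[0,0,0],[0,0,0],[0,0,0],[0,0,0],[0,0,0],[0,0,0],[0,0,0],[0,0,0],[0,0,0]]}'
```

```text
tool_pos: [0.4575, -0.3132, 0.2742]
ft_force: [-0.0, -0.3, 0.3]
tool_pos: [0.4573, -0.3134, 0.2733]
ft_force: [-0.6, 0.9, 3.2]
grip_width: 0.0154
time: 53.1
tool_pos: [0.515, -0.2787, 0.2733]
orientation: [0.49, 0.872, -0.0, 0.001]
ft_force: [1.9, -1.6, 4.8]
grip_width: 0.0153
grasp_force: 30.0
```

```bash
for i in 1 2 3; do python3 -m inch '{"slide":[[0,0.043,0],[0,0.043,0],[0,0,0],[0,0,0]],"twist":[[0,0,0],[0,0,0],[0,0,0],[0,0,0]]}'| grep -E 'pos|ft'; done
```

```text
tool_pos: [0.5184, -0.2766, 0.2733]
ft_force: [-0.5, -2.4, 5.7]
tool_pos: [0.5224, -0.2742, 0.2733]
ft_force: [5.4, -1.4, 5.2]
tool_pos: [0.5258, -0.2721, 0.2733]
ft_force: [2.7, -3.8, 5.4]
```

```bash
python3 -m inch '{"slide":[[0,0,0],[0,0,0],[0,0,0],[0,0,-0.3],[0,0,-0.5],[0,0,-0.6],[0,0,-0.6],[0,0,-0.6],[0,0,0],[0,0,0]],"twist":[[0,0,0],[0,0,0],[0,0,0],[0,0,0],[0,0,0],[0,0,0],[0,0,0],[0,0,0],[0,0,0],[0,0,0]]}' 0.5 | grep -E 'pos|ft|time'
python3 - <<'E'
import h
from h import *
c0,x0,y0=rail(*load('w3.npz'));d,s=look('w13.npz');c,x,y=rail(d,s);print((c-c0)@y0)
pn=np.array([.45606,-.31237])
h.POST=h.POST+.08*ry[:2];hung()
E
```

```text
time: 55.85
tool_pos: [0.5253, -0.2716, 0.4031]
ft_force: [0.8, 0.7, -0.1]
bar 31.091476 c [ 0.45370567 -0.30974758] len 0.20820025 thick [-0.01474109  0.00729124] post [ 0.45606405 -0.31237183  0.2764085 ] 210
bar 30.370808 c [ 0.52131075 -0.26784813] len 0.20951244 thick [-0.01310666  0.0082672 ] post [ 0.52451706 -0.27124605  0.27633911] 202
0.07953032
peg 0 1 [0 0 0 0 0 1] x,y mean low None None
peg 1 57 [ 3 10 28 12  0  4] x,y mean low -0.007889769284750355 -0.008458168217333873
peg 2 71 [ 1 17 19 16  0 18] x,y mean low -0.008007584520802314 -0.008664505659785058
peg 3 119 [ 4 15 22 24 10 44] x,y mean low -0.0099055027502858 -0.006753317236973381
```

```bash
python3 -m inch '{"slide":[[0,0,-0.3],[0,0,0],[0,0,0],[0,0,0],[0,0,0],[0,0,0],[0,0,0],[0,0,0],[0,0,0],[0,0,0],[0,0,0],[0,0,0],[0,0,0],[0,0,0],[0,0,0],[0,0,0],[0,0,0],[0,0,0],[0,0,0],[0,0,0]],"twist":[[0,0,0],[0,0,0],[0,0,0],[0,0,0],[0,0,0],[0,0,0],[0,0,0],[0,0,0],[0,0,0],[0,0,0],[0,0,0],[0,0,0],[0,0,0],[0,0,0],[0,0,0],[0,0,0],[0,0,0],[0,0,0],[0,0,0],[0,0,0]]}' | grep time
python3 -c "
from cell import job_done
print(job_done())"
```

```text
time: 58.45
the job is handed in; nothing more can be done
None
```

I handed the job in at 58 s of the 210 s allowed: the three paddles I found (no fourth on the mat) hang on pegs 1–3 and the carriage measures about 0.080 m, at the drying station; the hand-in returned no verdict.

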